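# Put the hardness tester's accessories back in their tray

### The job

After the last job some of the hardness tester's accessories were left lying on the grey bench mat. Put these four - the black stemmed anvil, the vee anvil, the objective and the rectangular reference block - back into the metal tray, each in the empty pocket that was cut to its shape and size, flat on the pocket's floor and the same way up as it is now. Set them down rather than dropping them, and leave the spot anvil and the indenter, which are already in the tray, standing in their pockets.

Things in the scene. Friction and masses are not known exactly. Their poses are not given: they have to be found in the camera images.
- flat_anvil: flat anvil, black steel, 0.42 kg nominal: a disc 60 mm across and 21 mm high lying on the table with a stem 17 mm across rising from its middle to 46 mm; it can be gripped by the stem. Origin: centre of the underside, z up. It starts on a fixed grey bench mat 2 mm thick.
- vee_anvil: vee anvil, bright steel cylinder 40 mm across and 26 mm high with a vee groove across its top, 0.22 kg nominal; grip it across the cylinder. Origin: centre of the underside, z up. It starts on a fixed grey bench mat 2 mm thick.
- objective: microscope objective, black with a thin blue ring, 46 mm high, standing on its narrow nose (17 mm across at the foot, 25 mm at 8 mm height), widest (28 mm) from 31 to 40 mm height, 0.09 kg nominal; grip it round the widest part. Origin: centre of the foot, z up. It starts on a fixed grey bench mat 2 mm thick.
- ref_block: rectangular hardness reference block, ground steel, 50 mm (its x) by 75 mm (its y) and 12 mm thick, lying flat, yaw any, 0.35 kg nominal; grip it across the 50 mm. Origin: centre of the underside, z up. It starts on a fixed grey bench mat 2 mm thick.
- nest_large: fixed grey insert, 96 x 96 x 24 mm, one of six that fill the metal tray (2 x 3 cells, 98 mm apart, in any order), underside 3 mm above the table. Origin: centre of its underside, x and y along its sides. Central round pocket 68 mm wide, 10 mm deep, black floor 14 mm above the origin, 4 mm chamfer round the mouth: for the flat anvil.
- nest_medium: fixed grey insert, 96 x 96 x 24 mm, one of six that fill the metal tray (2 x 3 cells, 98 mm apart, in any order), underside 3 mm above the table. Origin: centre of its underside, x and y along its sides. Central round pocket 48 mm wide, 10 mm deep, black floor 14 mm above the origin, 4 mm chamfer round the mouth: for the vee anvil.
- nest_small: fixed grey insert, 96 x 96 x 24 mm, one of six that fill the metal tray (2 x 3 cells, 98 mm apart, in any order), underside 3 mm above the table. Origin: centre of its underside, x and y along its sides. Central round pocket 35 mm wide, 10 mm deep, black floor 14 mm above the origin, 4 mm chamfer round the mouth: for the objective.
- nest_block: fixed grey insert, 96 x 96 x 24 mm, one of six that fill the metal tray (2 x 3 cells, 98 mm apart, in any order), underside 3 mm above the table. Origin: centre of its underside, x and y along its sides. Central pocket 58 (x) by 83 mm (y), 6 mm deep, black floor 18 mm above the origin; 40 mm wide finger notches, as deep, from mid long sides to the edge: for the reference block, either way round.
- spot_anvil: bystander: spot anvil, bright steel, 36 mm across with a 19 mm stem, 44 mm high, loose, standing in its own round pocket (10 mm deep) in one of the other two inserts, its top about 61 mm above the table. Origin: centre of its underside.
- indenter: bystander: spare indenter, slim steel pin with a hexagon, 19 mm wide and 47 mm high, loose, standing with its shank in a hole in the last insert, its top about 54 mm above the table. Origin: centre of its underside.

How it is judged:
By the outcome, as a careful person would: the job done as asked, in the order asked, and still so for the second after the job is handed in, with the robot touching nothing.
It also fails if it takes over 120 s, if anything falls off the work surface, if the arm or the gripper's body presses on something with over 40 N, if the wrist force passes 120 N, or if a joint passes its speed limit or range.

### The arm

A 6-joint arm with a two-finger parallel gripper is mounted at the origin on a cart in front of the work surface, level with it; the furniture and walls round the work are solid. World frame = base frame: x ahead of the robot, y to its left, z up, the work surface at z = 0. Lengths are in m, angles in rad, forces in N, time in s.
With the tool pointing down it reaches from about 0.225 to 0.875 m from the base axis. Payload 3.4 kg.
Tool frame: the origin (TCP) lies midway between the tips of the shut fingers; the grasp point (between the pads) lies 19 mm behind it; z points along the fingers, y is the direction in which the jaws open and shut (so a half turn about z gives the same grasp; the last joint's range is limited). The gripper opens to 85 mm and grips with 20 to 120 N. Pads are 22 mm wide; open, the fingers measure 114 mm over their backs; the gripper's body (76 mm by 85 mm) begins 54 mm behind the grasp point. The pads swing forward as they close: fully open they stand 13 mm farther back than shut.
Start: joints at [-1.282, 0.276, 1.505, -0, 1.361, -0.121], TCP at [0.229, -0.527, 0.231] pointing down, gripper open.
Joint ranges: [-2.89, 2.89], [-0.75, 2.08], [0.22, 2.7], [-1.18, 4.32], [0.11, 2.71], [-2.7, 2.7]. Speed limits (rad/s): [2.57, 2.57, 3.14, 3.14, 3.14, 3.14].

### API

Orientations are given as a rotation vector (axis times angle).
In Python, from rig import telemetry, capture, job gives the robot as it stands. The module is installed in compiled form; this text tells all that it offers.
- The arm moves only by the shell command python3 -m inch 'ROWS' [OPENING] [FORCE]. ROWS is JSON, a list that holds one entry, the list of rows, each a list of 4 numbers: the shift along the tool's x, y, z in cm, then the turn about the tool's z in rad. In form: [[[dx, dy, dz, spin], ...]]. A call has 1 to 5 rows; each row is the pose to reach, as a shift and turn from the pose measured when the call began, along the tool's axes at that moment; what a row does not reach only later rows make up. A row lasts 1/10 s, in which the tool goes at most 50 mm and 8.59 degrees, less where a joint would pass 70% of its speed; a pose out of reach is approached as far as the arm can. A call with a gripper value outside its range is refused whole. OPENING is the finger opening in cm, from 0 to 8.54, set as the call begins (- or left out, the last holds). The fingers move at their own pace and stop on an object; FORCE is the grip in N (left out, the last holds). Time passes only in rows, so rows that repeat a pose let the fingers close. It gives the time, the measured TCP pose, the force and the opening at its end, in the units of the state.
- telemetry.get_state(): the state, without advancing time (a new reading comes with each control period).
- capture(name): name is "side" or "top" or "wrist"; returns a dict with "image" (384x512x3 uint8, red, green, blue), "depth" (384x512 float32, m along the optical axis (not along the pixel's ray), 0 where there is no reading), "intrinsics" (3x3 intrinsics, pixels), "R" (3x3) and "t" (3): a world point X has camera coordinates R X + t; the wrist camera has in their place "mount" (4x4, takes a point from camera to tool coordinates, whose origin is the TCP and whose axes are the flange's). Camera axes: x right, y down, z forward; pixel columns grow to the right and rows downward; lengths in m; the calibration is good to about 2 mm. A picture is of the moment at which its call begins: read the wrist's pose just before it.
- job.job_done(): hands the job in, once; it reports no verdict.
The state is a dict: "time_s": time; "joint_positions": joint angles; "joint_velocities": joint speeds; "tau": joint torques, N m; "tcp_pos": TCP position; "ee_rot": TCP orientation; "contact_force": force on the tool from outside, world axes, zero at the start; "torque": the same for the moment, N m; "finger_gap": finger opening in m.
Only numpy, scipy, OpenCV 4.12 (cv2) and the standard library are available. Lean on these libraries where they do the work, as an engineer would, in place of code of your own. Each camera call takes 0.05 s, during which the arm holds its last target.

## Working session

There is one attempt and no reset: what is moved stays moved. The work goes in short steps, Python scripts to look and compute and a shell command to move; the robot and the scene stay as the last step left them, time stands still between calls to the robot, and variables do not carry over. Pictures are saved under pics/ and viewed, and the job is handed in when it is done.

```bash
ls; mkdir -p pics; python3 - <<'E'
from rig import telemetry, capture
import cv2,numpy as np
s=telemetry.get_state(); print({k:np.round(v,3).tolist() for k,v in s.items()})
for n in("top","side"):
    c=capture(n); cv2.imwrite(f"pics/{n}0.png",c["image"][:,:,::-1]); np.savez(f"pics/{n}0.npz",**c)
    print(n,c["intrinsics"].round(1).tolist(),c["R"].round(3).tolist(),c["t"].round(3).tolist())
c=capture("wrist");print(c["mount"].round(4).tolist());cv2.imwrite("pics/wrist0.png",c["image"][:,:,::-1])
E
```

```text
pics
{'time_s': 0.0, 'joint_positions': [-1.282, 0.277, 1.506, -0.0, 1.361, -0.121], 'joint_velocities': [0.0, -0.0, -0.002, -0.0, -0.001, 0.001], 'tau': [-0.0, -41.678, -24.58, -0.0, 0.011, -0.0], 'tcp_pos': [0.229, -0.527, 0.23], 'ee_rot': [-3.074, -0.639, 0.0], 'contact_force': [-0.371, 0.423, 0.403], 'torque': [-0.033, 0.015, 0.018], 'finger_gap': 0.085}
top [[459.7, 0.0, 251.7], [0.0, 459.7, 194.3], [0.0, 0.0, 1.0]] [[0.013, -1.0, -0.024], [-0.996, -0.011, -0.087], [0.087, 0.025, -0.996]] [0.086, 0.572, 1.012]
side [[425.9, 0.0, 253.3], [0.0, 425.9, 189.5], [0.0, 0.0, 1.0]] [[0.997, 0.072, 0.019], [0.062, -0.65, -0.757], [-0.042, 0.756, -0.653]] [-0.559, 0.053, 0.934]
[[0.0005, -0.9531, -0.3026, 0.0768], [1.0, 0.0006, -0.0, -0.0014], [0.0002, -0.3026, 0.9531, -0.1425], [0.0, 0.0, 0.0, 1.0]]
```

View pics/top0.png

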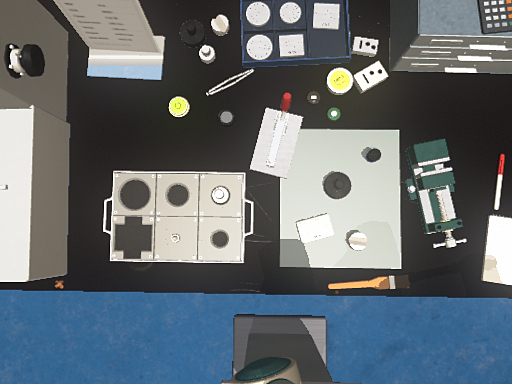

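View pics/side0.png

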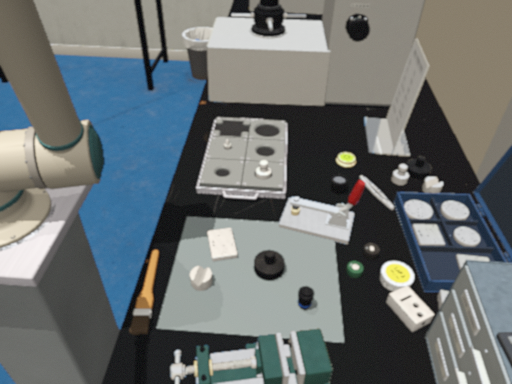

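```bash
cat > h.py <<'E'
import numpy as np,cv2
from scipy.spatial.transform import Rotation as Ro
from rig import telemetry,capture
def load(f): return dict(np.load(f))
def wcam(c,s):  # add R,t for wrist
    T=np.eye(4);T[:3,:3]=Ro.from_rotvec(s["ee_rot"]).as_matrix();T[:3,3]=s["tcp_pos"]
    W=np.linalg.inv(T@c["mount"]);c["R"]=W[:3,:3];c["t"]=W[:3,3];return c
def ray(c,u,v,z):
    K=c["intrinsics"];d=np.linalg.inv(K)@[u,v,1.];R,t=c["R"],c["t"]
    o=-R.T@t;w=R.T@d;return o+w*(z-o[2])/w[2]
def cloud(c):
    h,w=c["depth"].shape;v,u=np.mgrid[:h,:w];K=c["intrinsics"];d=c["depth"]
    P=np.stack([(u-K[0,2])/K[0,0]*d,(v-K[1,2])/K[1,1]*d,d],-1)
    return (P-c["t"])@c["R"]
def rect(c,x0,x1,y0,y1,z,f,res=0.0005):
    # orthophoto at plane z: image up=+x, left=+y
    X=np.arange(x1,x0,-res);Y=np.arange(y1,y0,-res)
    P=np.stack([np.repeat(X[:,None],len(Y),1),np.repeat(Y[None],len(X),0),np.full((len(X),len(Y)),z)],-1)
    q=(P@c["R"].T+c["t"])@c["intrinsics"].T;q=q[...,:2]/q[...,2:]
    im=cv2.remap(c["image"],q[...,0].astype(np.float32),q[...,1].astype(np.float32),cv2.INTER_CUBIC)
    cv2.imwrite(f,im[:,:,::-1]);return im
def snap():
    s=telemetry.get_state();return s,wcam(capture("wrist"),s)
E
python3 - <<'E'
from h import *
c=load("pics/top0.npz");P=cloud(c)
for n,(u,v) in dict(mat=(300,180),flat=(337,185),flatrim=(337,196),obj=(373,155),block=(315,228),vee=(357,240),trayNL=(120,200),NLfloor=(134,193),floorM=(178,194),floorS=(219,239),blkfloor=(134,238),table=(265,240)).items(): print(n,P[v,u].round(3), c["depth"][v,u].round(3))
z=P[...,2]
rect(c,0.1,0.5,-.05,.4,.027,"pics/o_tray.png",.0007)
rect(c,0.1,0.5,-.35,.1,.015,"pics/o_mat.png",.0007)
np.set_printoptions(linewidth=200)
zi=np.clip((z+0.005)/.08*255,0,255).astype(np.uint8);cv2.imwrite("pics/z.png",zi)
E
```

```text
mat [ 0.608 -0.017  0.004] 1.06
flat [ 0.592 -0.095  0.047] 1.014
flatrim [ 0.57  -0.099  0.023] 1.036
obj [ 0.66  -0.175  0.044] 1.021
block [ 0.498 -0.051  0.013] 1.041
vee [ 0.472 -0.144  0.018] 1.031
trayNL [0.555 0.393 0.024] 1.046
NLfloor [0.572 0.364 0.015] 1.055
floorM [0.571 0.262 0.019] 1.049
floorS [0.47  0.166 0.019] 1.038
blkfloor [0.47  0.359 0.021] 1.04
table [ 0.469  0.062 -0.002] 1.055
```

View pics/o_tray.png

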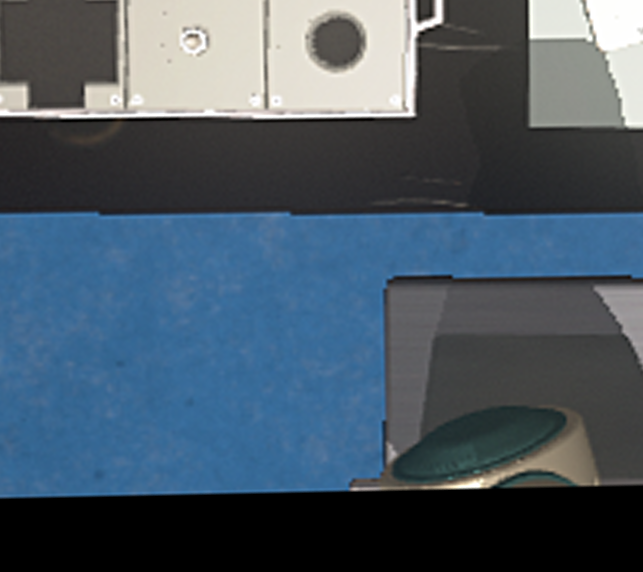

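View pics/o_mat.png

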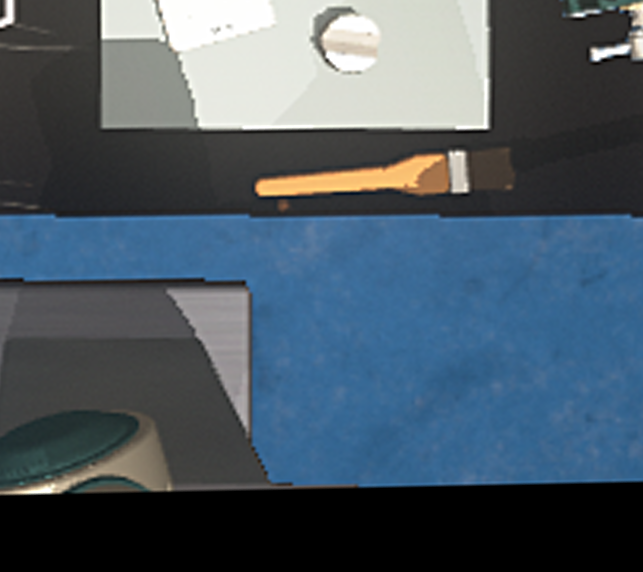

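```bash
python3 - <<'E'
from h import *
c=load("pics/top0.npz")
rect(c,0.40,0.65,.09,.45,.027,"pics/o_tray2.png",.0005)
rect(c,0.42,0.72,-.25,.05,.014,"pics/o_mat2.png",.0005)
E
```

```text
(no output)
```

View pics/o_tray2.png

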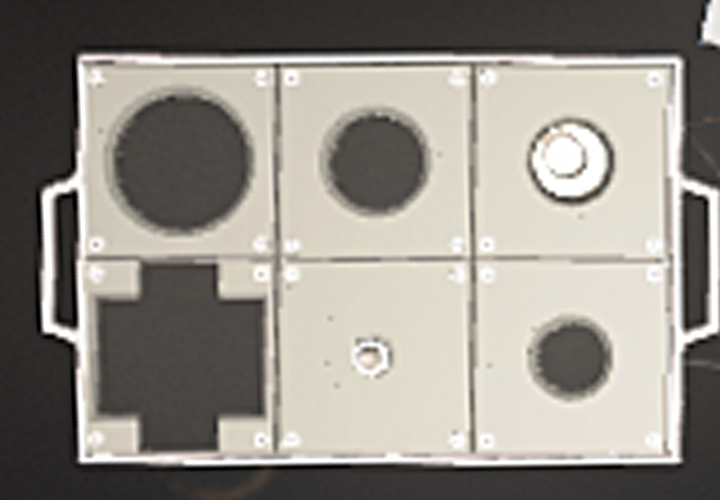

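View pics/o_mat2.png

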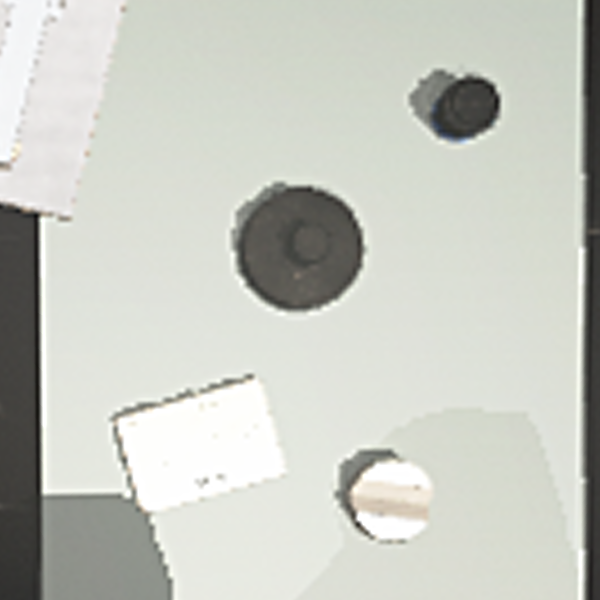

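```bash
cat >> h.py <<'E'
def blob(c,x0,x1,y0,y1,z,lo,hi,res=.0005,f="pics/tmp.png"):
    im=rect(c,x0,x1,y0,y1,z,f,res);g=cv2.cvtColor(im,cv2.COLOR_RGB2GRAY)
    m=((g>=lo)&(g<=hi)).astype(np.uint8)
    cs,_=cv2.findContours(m,cv2.RETR_EXTERNAL,cv2.CHAIN_APPROX_NONE);k=max(cs,key=cv2.contourArea)
    k=cv2.convexHull(k)
    (u,v),(w,h),a=cv2.minAreaRect(k);(eu,ev),er=cv2.minEnclosingCircle(k)
    A=cv2.contourArea(k)
    f=lambda u,v:(round(x1-v*res,4),round(y1-u*res,4))
    return dict(rect=f(u,v),size=(round(w*res,4),round(h*res,4)),ang=round(a,1),circ=f(eu,ev),dia=round(2*er*res,4),eqdia=round(2*(A/np.pi)**.5*res,4))
E
python3 - <<'E'
from h import *
c=load("pics/top0.npz")
for n,b in dict(L=(.525,.62,.32,.405,.017),M=(.53,.61,.22,.305,.017),S=(.43,.51,.12,.21,.017),B=(.423,.52,.32,.405,.021)).items():
    print(n,blob(c,*b,0,95))
    print(n,'mouth',blob(c,*b[:4],.027,0,150))
print('disc',blob(c,.55,.64,-.15,-.05,.02,0,100))
print('vee',blob(c,.43,.51,-.175,-.125,.028,215,255,f="pics/vee.png"))
print('block',blob(c,.43,.55,-.11,.03,.014,232,255,f="pics/blk.png"))
print('obj',blob(c,.63,.70,-.21,-.15,.045,0,70,f="pics/obj.png"))
P=cloud(c);z=P[...,2]
def box(x0,x1,y0,y1,z0,z1):
    q=P[(P[...,0]>x0)&(P[...,0]<x1)&(P[...,1]>y0)&(P[...,1]<y1)&(z>z0)&(z<z1)]
    print(len(q),q.mean(0).round(4),((q.max(0)+q.min(0))/2).round(4),(q.max(0)-q.min(0)).round(3))
box(.55,.64,-.15,-.05,.035,.06);box(.55,.64,-.15,-.05,.015,.06);box(.43,.51,-.19,-.1,.013,.06);box(.63,.7,-.22,-.14,.035,.06)
E
```

```text
L {'rect': (0.5693, 0.362), 'size': (0.0675, 0.067), 'ang': 90.0, 'circ': (0.5697, 0.362), 'dia': 0.0685, 'eqdia': 0.0674}
L mouth {'rect': (0.569, 0.3588), 'size': (0.072, 0.0705), 'ang': 90.0, 'circ': (0.5691, 0.3601), 'dia': 0.0738, 'eqdia': 0.0716}
M {'rect': (0.5693, 0.2628), 'size': (0.046, 0.0467), 'ang': 20.9, 'circ': (0.5697, 0.2633), 'dia': 0.048, 'eqdia': 0.0467}
M mouth {'rect': (0.5687, 0.2617), 'size': (0.0515, 0.0495), 'ang': 90.0, 'circ': (0.569, 0.2622), 'dia': 0.0537, 'eqdia': 0.0512}
S {'rect': (0.4705, 0.1651), 'size': (0.0328, 0.0337), 'ang': 65.6, 'circ': (0.471, 0.1649), 'dia': 0.0347, 'eqdia': 0.0336}
S mouth {'rect': (0.4708, 0.1638), 'size': (0.0375, 0.0375), 'ang': 90.0, 'circ': (0.4711, 0.1645), 'dia': 0.04, 'eqdia': 0.0382}
B {'rect': (0.4718, 0.3615), 'size': (0.0945, 0.083), 'ang': 90.0, 'circ': (0.4716, 0.3624), 'dia': 0.1016, 'eqdia': 0.0939}
B mouth {'rect': (0.4718, 0.3618), 'size': (0.0965, 0.0835), 'ang': 90.0, 'circ': (0.4718, 0.362), 'dia': 0.1036, 'eqdia': 0.0957}
disc {'rect': (0.5954, -0.0991), 'size': (0.0595, 0.0617), 'ang': 42.5, 'circ': (0.5953, -0.0988), 'dia': 0.0624, 'eqdia': 0.0608}
vee {'rect': (0.47, -0.1497), 'size': (0.08, 0.0495), 'ang': 90.0, 'circ': (0.47, -0.1497), 'dia': 0.0941, 'eqdia': 0.0709}
block {'rect': (0.4964, -0.0514), 'size': (0.0517, 0.0767), 'ang': 73.1, 'circ': (0.4975, -0.052), 'dia': 0.0889, 'eqdia': 0.0704}
obj {'rect': (0.6608, -0.175), 'size': (0.0262, 0.0329), 'ang': 66.0, 'circ': (0.6603, -0.1752), 'dia': 0.0341, 'eqdia': 0.0293}
71 [ 0.5945 -0.0985  0.0467] [ 0.5946 -0.099   0.0436] [0.018 0.019 0.017]
565 [ 0.5944 -0.0986  0.0268] [ 0.595  -0.0991  0.034 ] [0.059 0.059 0.036]
267 [ 0.4702 -0.1428  0.0244] [ 0.4709 -0.1432  0.0231] [0.038 0.039 0.019]
137 [ 0.6612 -0.1772  0.0442] [ 0.6613 -0.1781  0.0436] [0.027 0.028 0.017]
```

```bash
cat >> h.py <<'E'
def go(x,y,z,psi=90):
    """shift in tool axes (cm) and spin to reach world pose, psi=heading of tool x deg"""
    s=telemetry.get_state();R=Ro.from_rotvec(s["ee_rot"]).as_matrix()
    d=R.T@(np.array([x,y,z])-s["tcp_pos"])*100
    ps=np.degrees(np.arctan2(R[1,0],R[0,0]));sp=-np.radians((psi-ps+180)%360-180)
    print("t",round(s["time_s"],2),"pos",np.round(s["tcp_pos"],4),"psi",round(ps,1),"tilt",round(np.degrees(np.arccos(-R[2,2])),2),"F",np.round(s["contact_force"],1),"gap",round(s["finger_gap"],4))
    print("shift cm",d.round(2),"spin",round(sp,3))
E
python3 - <<'E'
from h import *
P=cloud(load("pics/top0.npz"));q=P[120:260,400:470];print("vise max z",q[...,2].max());go(.595,-.1,.25)
E
```

```text
vise max z 1.059421701907516
t 0.15 pos [ 0.229  -0.527   0.2306] psi 23.5 tilt 0.08 F [ 0.3 -0.1 -0.8] gap 0.0852
shift cm [ 50.59 -24.59  -1.89] spin -1.161
```

```bash
python3 -m inch '[[[5,-2.4,-1,-0.1],[10,-5,-2,-0.24],[15,-7.3,-2,-0.38],[20,-9.7,-2,-0.52],[24,-12,-2,-0.65]]]'; python3 - <<'E'
from h import *
go(.56,-.1,.21)
E
```

```text
time_s: 0.65
tcp_pos: [0.3899, -0.3357, 0.2508]
ee_rot: [-2.706, -1.594, -0.001]
contact_force: [0.3, -0.4, -0.4]
finger_gap: 0.0851
t 0.65 pos [ 0.3899 -0.3357  0.2508] psi 61.0 tilt 0.06 F [ 0.3 -0.4 -0.4] gap 0.0851
shift cm [28.85  3.45  4.1 ] spin -0.506
```

```bash
python3 -m inch '[[[5,0.7,1,-0.12],[10,1.4,2,-0.25],[15,2,3,-0.38],[20,2.6,4,-0.5],[24,3,4.1,-0.506]]]'; python3 -m inch '[[[4,0.5,0,0],[4.6,0.5,0,0],[4.6,0.5,0,0]]]';python3 - <<'E'
from h import *
s,c=snap();np.savez("pics/w1.npz",**c);cv2.imwrite("pics/w1.png",c["image"][:,:,::-1])
P=cloud(c);z=P[...,2]
def box(x0,x1,y0,y1,z0,z1):
    q=P[(P[...,0]>x0)&(P[...,0]<x1)&(P[...,1]>y0)&(P[...,1]<y1)&(z>z0)&(z<z1)]
    if len(q):print(len(q),q.mean(0).round(4),((q.max(0)+q.min(0))/2).round(4),(q.max(0)-q.min(0)).round(3))
box(.55,.64,-.15,-.05,.035,.06);box(.55,.64,-.15,-.05,.015,.06);box(.43,.51,-.19,-.1,.013,.06);box(.63,.7,-.22,-.14,.035,.06)
go(.595,-.0988,.1)
E
```

```text
time_s: 1.15
tcp_pos: [0.5327, -0.138, 0.2086]
ee_rot: [-2.217, -2.222, 0.0]
contact_force: [1.0, -0.9, 0.5]
finger_gap: 0.0855
time_s: 1.45
tcp_pos: [0.5373, -0.0908, 0.2084]
ee_rot: [-2.213, -2.225, 0.002]
contact_force: [-0.4, -0.3, -0.1]
finger_gap: 0.0852
330 [ 0.5943 -0.0973  0.0462] [ 0.5951 -0.0987  0.0425] [0.019 0.019 0.014]
2374 [ 0.5941 -0.0965  0.0273] [ 0.5953 -0.0987  0.0323] [0.059 0.06  0.034]
1043 [ 0.4708 -0.1409  0.0241] [ 0.4704 -0.1427  0.0215] [0.04  0.04  0.017]
385 [ 0.6623 -0.1716  0.044 ] [ 0.6629 -0.174   0.0427] [0.029 0.022 0.015]
t 1.5 pos [ 0.5374 -0.0922  0.2086] psi 90.2 tilt 0.16 F [-0.1 -0.5  0.5] gap 0.0855
shift cm [-0.69  5.79 10.84] spin 0.004
```

View pics/w1.png

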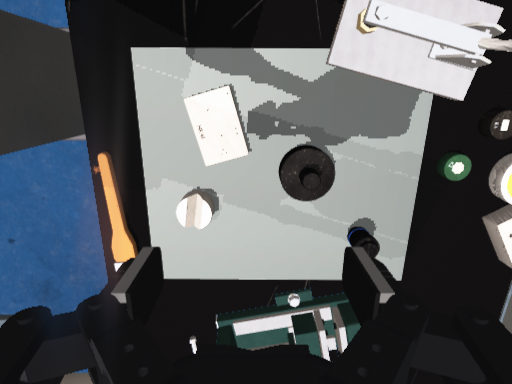

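```bash
python3 -m inch '[[[-0.3,2.5,2.5,0],[-0.7,5.8,6,0],[-0.7,5.8,10,0],[-0.7,5.8,10.8,0],[-0.7,5.8,10.8,0]]]' 5; python3 - <<'E'
from h import *
go(.595,-.0988,.027)
E
```

```text
time_s: 2.0
tcp_pos: [0.5933, -0.1, 0.0991]
ee_rot: [-2.215, -2.219, 0.006]
contact_force: [-0.4, -0.6, 0.4]
finger_gap: 0.0503
t 2.0 pos [ 0.5933 -0.1     0.0991] psi 90.1 tilt 0.41 F [-0.4 -0.6  0.4] gap 0.0503
shift cm [0.1  0.22 7.21] spin 0.002
```

```bash
python3 -m inch '[[[0.1,0.2,2,0],[0.1,0.2,4,0],[0.1,0.2,6,0],[0.1,0.2,7.2,0],[0.1,0.2,7.2,0]]]'; python3 - <<'E'
from h import *
go(.595,-.0988,.027)
s,c=snap();cv2.imwrite("pics/w2.png",c["image"][:,:,::-1])
c=capture("side");cv2.imwrite("pics/s2.png",cv2.resize(c["image"][180:330,200:340,::-1],None,fx=4,fy=4))
E
```

```text
time_s: 2.5
tcp_pos: [0.5944, -0.0993, 0.0273]
ee_rot: [-2.216, -2.218, 0.006]
contact_force: [-0.3, -0.6, -0.5]
finger_gap: 0.0497
t 2.5 pos [ 0.5944 -0.0993  0.0273] psi 90.1 tilt 0.44 F [-0.3 -0.6 -0.5] gap 0.0497
shift cm [0.05 0.06 0.03] spin 0.001
```

View pics/w2.png

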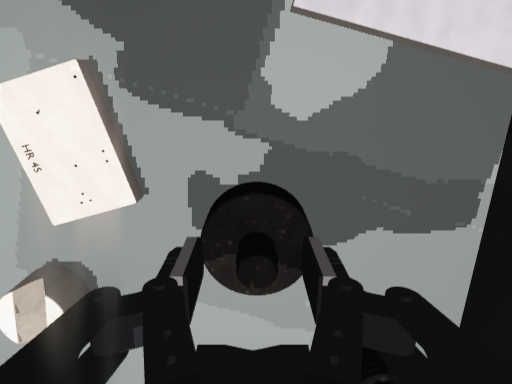

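View pics/s2.png

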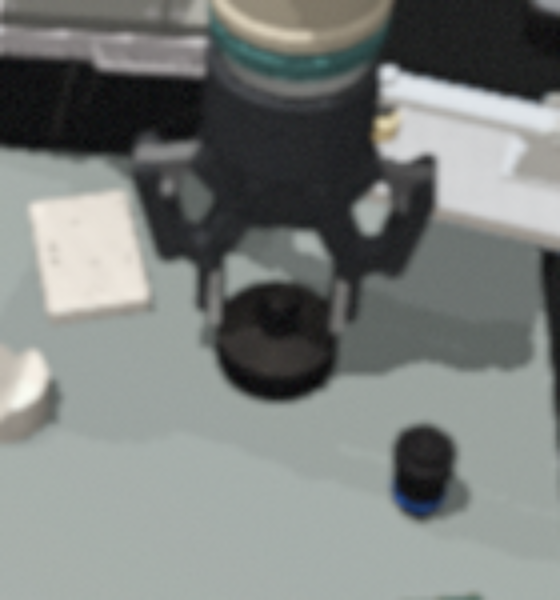

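```bash
python3 -m inch '[[[0,0,0,0],[0,0,0,0],[0,0,0,0],[0,0,0,0],[0,0,0,0]]]' 1.2 70; python3 -m inch '[[[0,0,-0.5,0],[0,0,-1.5,0],[0,0,-3,0],[0,0,-5,0],[0,0,-7,0]]]'; python3 - <<'E'
from h import *
go(.569,.362,.12)
E
```

```text
time_s: 3.1
tcp_pos: [0.5964, -0.0997, 0.0301]
ee_rot: [-2.218, -2.222, 0.003]
contact_force: [-0.2, -0.1, 4.3]
finger_gap: 0.0142
time_s: 3.6
tcp_pos: [0.5961, -0.0995, 0.1006]
ee_rot: [-2.217, -2.221, 0.004]
contact_force: [0.6, 0.0, -3.7]
finger_gap: 0.0143
t 3.6 pos [ 0.5961 -0.0995  0.1006] psi 90.1 tilt 0.23 F [ 0.6  0.  -3.7] gap 0.0143
shift cm [46.15 -2.64 -1.89] spin 0.002
```

```bash
python3 -m inch '[[[3,-0.3,-1,0],[7,-0.6,-2,0],[11.5,-0.9,-2,0],[16,-1.2,-2,0],[20,-1.5,-2,0]]]';python3 -m inch '[[[4.5,-0.3,0,0],[9,-0.6,0,0],[13,-0.9,0,0],[17,-1.1,0,0],[20,-1.1,0,0]]]';python3 - <<'E'
from h import *
go(.569,.362,.12)
E
```

```text
time_s: 4.1
tcp_pos: [0.5801, 0.1025, 0.1212]
ee_rot: [-2.217, -2.221, 0.003]
contact_force: [0.1, -0.5, -4.6]
finger_gap: 0.0143
time_s: 4.6
tcp_pos: [0.5676, 0.3052, 0.1216]
ee_rot: [-2.214, -2.222, 0.004]
contact_force: [0.9, -0.3, -3.7]
finger_gap: 0.0142
t 4.6 pos [0.5676 0.3052 0.1216] psi 90.2 tilt 0.31 F [ 0.9 -0.3 -3.7] gap 0.0142
shift cm [5.68 0.16 0.17] spin 0.003
```

Now position over the pocket and check with the camera.

```bash
python3 -m inch '[[[2.5,0.1,0,0],[4.5,0.1,1,0],[5.7,0.1,2,0],[5.7,0.1,2,0],[5.7,0.1,2,0]]]';python3 - <<'E'
from h import *
go(.569,.362,.045)
s,c=snap();cv2.imwrite("pics/w3.png",c["image"][:,:,::-1]);np.savez("pics/w3.npz",**c)
P=cloud(c);z=P[...,2]
t=s["tcp_pos"]
for z0,z1 in ((.05,.08),(t[2]-.012,t[2]+.0)):
    q=P[(abs(P[...,0]-t[0])<.05)&(abs(P[...,1]-t[1])<.05)&(z>z0)&(z<z1)]
    print(len(q),q.mean(0).round(4) if len(q) else 0,(q.max(0)+q.min(0))/2,(q.max(0)-q.min(0)))
print(blob(c,.525,.62,.32,.405,.017,0,60))
c=capture("top");cv2.imwrite("pics/t3.png",cv2.resize(c["image"][130:290,80:280,::-1],None,fx=4,fy=4))
c=capture("side");cv2.imwrite("pics/s3.png",cv2.resize(c["image"][60:220,180:330,::-1],None,fx=4,fy=3.75))
E
```

```text
time_s: 5.1
tcp_pos: [0.5677, 0.3609, 0.1005]
ee_rot: [-2.214, -2.222, 0.009]
contact_force: [0.2, 0.0, -4.2]
finger_gap: 0.0144
t 5.1 pos [0.5677 0.3609 0.1005] psi 90.2 tilt 0.43 F [ 0.2  0.  -4.2] gap 0.0144
shift cm [0.12 0.17 5.55] spin 0.003
273 [0.5669 0.3878 0.0765] [0.56636562 0.38237331 0.07621587] [0.05539078 0.01923786 0.00740286]
5053 [0.5666 0.374  0.0944] [0.56652212 0.36206716 0.09447775] [0.05965865 0.06012466 0.01194045]
{'rect': (0.5677, 0.3573), 'size': (0.0845, 0.0745), 'ang': 90.0, 'circ': (0.5677, 0.3455), 'dia': 0.0987, 'eqdia': 0.0804}
```

View pics/w3.png

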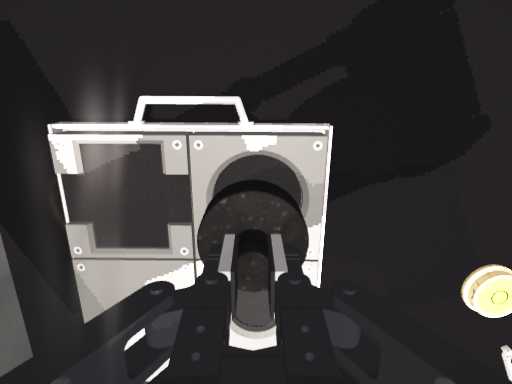

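View pics/s3.png

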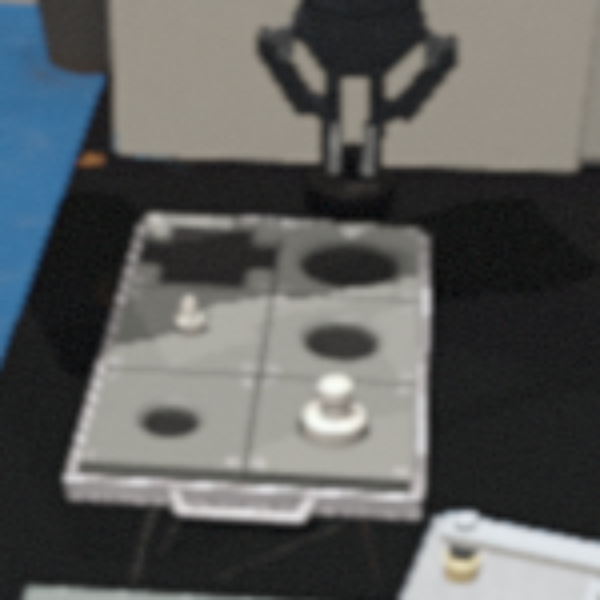

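```bash
python3 -m inch '[[[0,0.25,1,0],[0,0.25,2.2,0],[0,0.25,3.4,0],[0,0.25,4.3,0],[0,0.25,4.3,0]]]';python3 - <<'E'
from h import *
go(.5695,.361,.045)
s,c=snap();cv2.imwrite("pics/w4.png",c["image"][:,:,::-1])
E
```

```text
time_s: 5.75
tcp_pos: [0.5695, 0.3601, 0.0564]
ee_rot: [-2.215, -2.219, 0.011]
contact_force: [-0.4, 0.8, -3.8]
finger_gap: 0.014
t 5.75 pos [0.5695 0.3601 0.0564] psi 90.1 tilt 0.52 F [-0.4  0.8 -3.8] gap 0.014
shift cm [0.09 0.01 1.14] spin 0.002
```

View pics/w4.png

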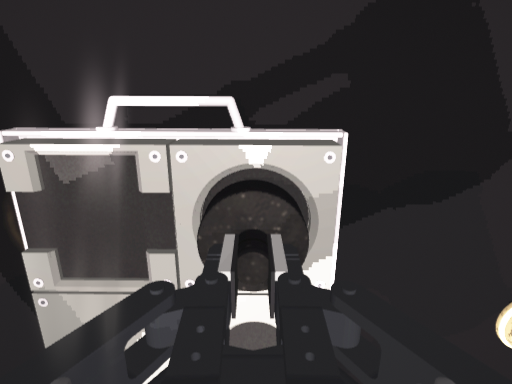

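```bash
python3 -m inch '[[[0.1,0.1,0.3,0],[0.1,0.1,0.6,0],[0.1,0.1,0.9,0],[0.1,0.1,1.1,0],[0.1,0.1,1.1,0]]]';python3 - <<'E'
from h import *
go(.5695,.361,.045)
E
```

```text
time_s: 6.3
tcp_pos: [0.5709, 0.3615, 0.0462]
ee_rot: [-2.215, -2.22, 0.009]
contact_force: [0.8, -0.4, -5.0]
finger_gap: 0.014
t 6.3 pos [0.5709 0.3615 0.0462] psi 90.1 tilt 0.45 F [ 0.8 -0.4 -5. ] gap 0.014
shift cm [-0.05 -0.14  0.12] spin 0.002
```

```bash
python3 -m inch '[[[0,-0.1,0.1,0],[0,-0.1,0.15,0],[0,-0.1,0.2,0],[0,-0.1,0.2,0]]]'
```

```text
time_s: 6.7
tcp_pos: [0.5699, 0.3616, 0.0452]
ee_rot: [-2.215, -2.22, 0.008]
contact_force: [-2.2, -1.4, 2.3]
finger_gap: 0.0142
```

```bash
python3 -m inch '[[[0,0,0,0],[0,0,0,0],[0,0,0,0],[0,0,0,0]]]' 4; python3 -m inch '[[[0,0,-1,0],[0,0,-3,0],[0,0,-6,0],[0,0,-10,0],[0,0,-11,0]]]';python3 - <<'E'
from h import *
s,c=snap();cv2.imwrite("pics/w5.png",c["image"][:,:,::-1])
P=cloud(c);z=P[...,2];q=P[(abs(P[...,0]-.57)<.029)&(abs(P[...,1]-.362)<.028)]
h,e=np.histogram(q[:,2],np.arange(.01,.08,.004));print(dict(zip(e.round(3).tolist(),h)))
for a,b in((.034,.042),(.058,.07)):
  k=q[(q[:,2]>a)&(q[:,2]<b)];A=np.c_[k[:,:2]-[.57,.362],np.ones(len(k))];print(np.linalg.lstsq(A,k[:,2],rcond=None)[0].round(4),(k.max(0)+k.min(0))/2,k.max(0)-k.min(0))
go(.4705,-.143,.15)
E
```

```text
time_s: 7.1
tcp_pos: [0.5702, 0.3617, 0.0453]
ee_rot: [-2.216, -2.22, 0.007]
contact_force: [-0.2, -0.6, -0.7]
finger_gap: 0.0403
time_s: 7.6
tcp_pos: [0.5736, 0.363, 0.1612]
ee_rot: [-2.218, -2.222, -0.007]
contact_force: [0.3, 0.7, 0.5]
finger_gap: 0.04
{0.01: np.int64(0), 0.014: np.int64(145), 0.018: np.int64(49), 0.022: np.int64(159), 0.026: np.int64(74), 0.03: np.int64(20), 0.034: np.int64(108), 0.038: np.int64(2676), 0.042: np.int64(24), 0.046: np.int64(18), 0.05: np.int64(39), 0.054: np.int64(25), 0.058: np.int64(78), 0.062: np.int64(343), 0.066: np.int64(0), 0.07: np.int64(0), 0.074: np.int64(0)}
[ 0.0002 -0.0016  0.0393] [0.56973054 0.36196916 0.03794071] [0.05741771 0.05591961 0.00784645]
[ 0.0012 -0.069   0.0627] [0.56902045 0.36290759 0.06153269] [0.01812065 0.01823503 0.00699244]
t 7.65 pos [0.5735 0.3629 0.161 ] psi 90.1 tilt 0.29 F [ 0.   1.  -0.2] gap 0.04
shift cm [-50.58 -10.4    0.84] spin 0.002
```

View pics/w5.png

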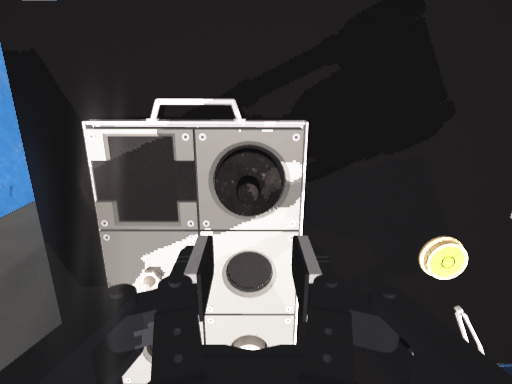

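```bash
python3 -m inch '[[[-5,-1,0,0],[-10,-2,0,0],[-15,-3,0,0],[-20,-4,0,0],[-25,-5,0,0]]]' 6.5;python3 -m inch '[[[-5,-1,0,0.05],[-10,-2,0,0.1],[-15,-3,0,0.15],[-20,-4,0,0.2],[-24,-5,0,0.24]]]';python3 - <<'E'
from h import *
go(.4705,-.143,.15,76)
E
```

```text
time_s: 8.15
tcp_pos: [0.5233, 0.115, 0.1588]
ee_rot: [-2.217, -2.222, -0.005]
contact_force: [0.4, -1.1, 0.4]
finger_gap: 0.0651
time_s: 8.65
tcp_pos: [0.4728, -0.127, 0.1571]
ee_rot: [-2.468, -1.938, -0.004]
contact_force: [1.6, -0.1, 0.4]
finger_gap: 0.065
t 8.65 pos [ 0.4728 -0.127   0.1571] psi 76.3 tilt 0.26 F [ 1.6 -0.1  0.4] gap 0.065
shift cm [-1.61  0.16  0.7 ] spin 0.005
```

```bash
python3 -m inch '[[[-1.6,0.15,3,0],[-1.6,0.15,6.5,0],[-1.6,0.15,9.7,0],[-1.6,0.15,9.7,0],[-1.6,0.15,9.7,0]]]';python3 - <<'E'
from h import *
go(.4705,-.143,.018,76)
s,c=snap();cv2.imwrite("pics/w6.png",c["image"][:,:,::-1])
P=cloud(c);z=P[...,2]
q=P[(abs(P[...,0]-.4705)<.024)&(abs(P[...,1]+.143)<.024)&(z>.024)&(z<.033)];print(len(q),(q.max(0)+q.min(0))/2,q.max(0)-q.min(0))
E
```

```text
time_s: 9.15
tcp_pos: [0.4699, -0.1422, 0.0597]
ee_rot: [-2.466, -1.937, -0.003]
contact_force: [-0.0, 0.3, 0.4]
finger_gap: 0.0655
t 9.15 pos [ 0.4699 -0.1422  0.0597] psi 76.3 tilt 0.33 F [-0.   0.3  0.4] gap 0.0655
shift cm [-0.08  0.09  4.17] spin 0.005
1986 [ 0.47005277 -0.14256713  0.02688324] [0.03983249 0.03942492 0.00573753]
```

View pics/w6.png

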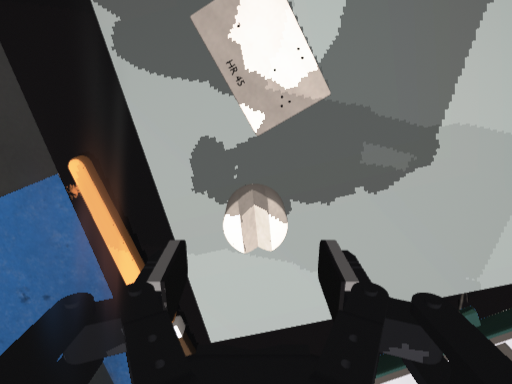

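```bash
python3 -m inch '[[[0,0.02,1.5,0],[0,0.02,3,0],[0,0.02,4.1,0],[0,0.02,4.2,0],[0,0.02,4.2,0]]]';python3 -m inch '[[[0,0,0,0],[0,0,0,0],[0,0,0,0],[0,0,0,0],[0,0,0,0]]]' 3.4 70;python3 -m inch '[[[0,0,0,0],[0,0,0,0]]]';python3 - <<'E'
from h import *
go(.4705,-.143,.018,76)
c=capture("side");cv2.imwrite("pics/s6.png",cv2.resize(c["image"][180:330,150:300,::-1],None,fx=4,fy=4))
E
```

```text
time_s: 9.7
tcp_pos: [0.4718, -0.1426, 0.0193]
ee_rot: [-2.469, -1.94, -0.005]
contact_force: [0.6, -0.3, 0.3]
finger_gap: 0.0652
time_s: 10.2
tcp_pos: [0.4724, -0.1428, 0.0208]
ee_rot: [-2.47, -1.941, -0.007]
contact_force: [-1.5, 0.3, 7.9]
finger_gap: 0.0364
time_s: 10.4
tcp_pos: [0.4725, -0.1429, 0.0211]
ee_rot: [2.47, 1.941, 0.007]
contact_force: [-1.1, 0.2, -2.8]
finger_gap: 0.0358
t 10.4 pos [ 0.4725 -0.1429  0.0211] psi 76.3 tilt 0.26 F [-1.1  0.2 -2.8] gap 0.0358
shift cm [-0.06 -0.2   0.3 ] spin 0.006
```

View pics/s6.png

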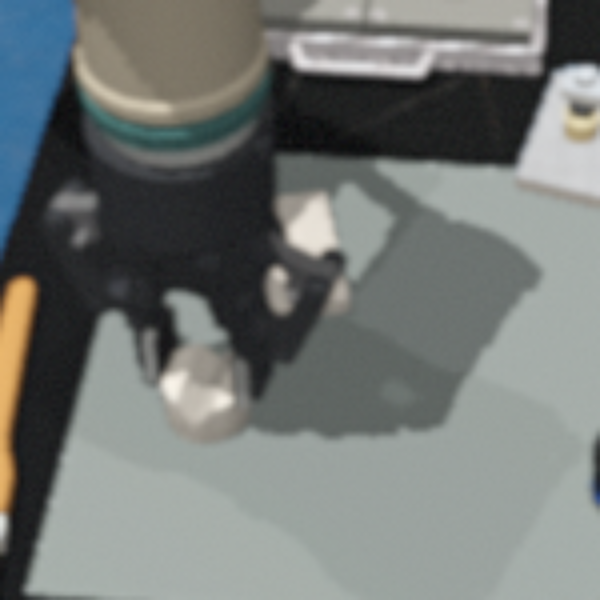

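```bash
python3 -m inch '[[[0,0,-1,0],[0,0,-3,0],[0,0,-6,0],[0,0,-9,0],[0,0,-9,0]]]';python3 - <<'E'
from h import *
s,c=snap();cv2.imwrite("pics/w7.png",c["image"][:,:,::-1])
c=capture("side");cv2.imwrite("pics/s7.png",cv2.resize(c["image"][150:300,150:300,::-1],None,fx=4,fy=4))
go(.569,.263,.12)
E
```

```text
time_s: 10.95
tcp_pos: [0.475, -0.1444, 0.115]
ee_rot: [2.464, 1.936, 0.013]
contact_force: [0.5, -0.4, -2.4]
finger_gap: 0.0361
t 11.05 pos [ 0.4722 -0.1432  0.1113] psi 76.3 tilt 0.28 F [-0.1 -0.1 -2.4] gap 0.0357
shift cm [41.76 -0.19 -0.73] spin -0.239
```

View pics/w7.png

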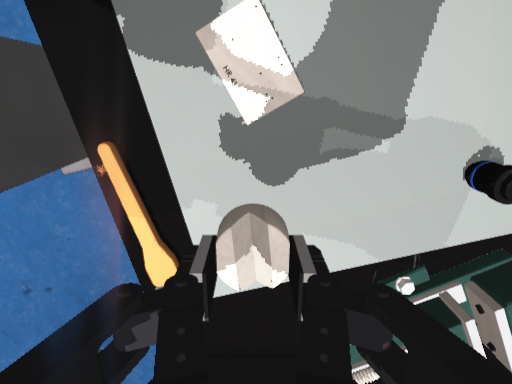

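View pics/s7.png

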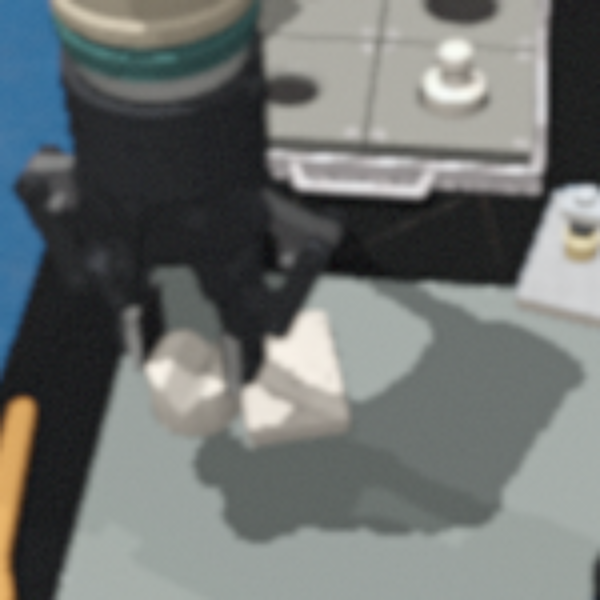

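```bash
python3 -m inch '[[[3,0,-1,0],[7.5,0,-1,0],[12,0,-1,0],[16.5,0,-1,0],[20,0,-1,0]]]';python3 -m inch '[[[4.5,0,0,0],[9,0,0,0],[13.5,0,0,0],[18,0,0,0],[21,0,0,0]]]';python3 -m inch '[[[0.5,0,0,0],[0.5,0,1,0],[0.5,0,2,0],[0.5,0,3,0],[0.5,0,3,0]]]';python3 - <<'E'
from h import *
go(.569,.263,.036,76)
s,c=snap();cv2.imwrite("pics/w8.png",c["image"][:,:,::-1])
P=cloud(c);z=P[...,2];t=s["tcp_pos"];print(t)
q=P[(abs(P[...,0]-t[0])<.024)&(abs(P[...,1]-t[1])<.028)&(z>t[2]-.005)&(z<t[2]+.02)];print(len(q),q.mean(0),(q.max(0)+q.min(0))/2,q.max(0)-q.min(0))
h,e=np.histogram(q[:,2],20);print(h,e.round(4)[[0,-1]])
E
```

```text
time_s: 11.55
tcp_pos: [0.5182, 0.0536, 0.1201]
ee_rot: [-2.468, -1.941, -0.004]
contact_force: [0.5, -0.8, -2.7]
finger_gap: 0.0358
time_s: 12.05
tcp_pos: [0.5668, 0.2605, 0.1183]
ee_rot: [-2.465, -1.942, 0.001]
contact_force: [0.2, -1.2, -1.7]
finger_gap: 0.0357
time_s: 12.55
tcp_pos: [0.566, 0.2634, 0.0858]
ee_rot: [-2.465, -1.939, 0.009]
contact_force: [-0.8, 0.1, -2.7]
finger_gap: 0.0361
t 12.55 pos [0.566  0.2634 0.0858] psi 76.4 tilt 0.45 F [-0.8  0.1 -2.7] gap 0.0361
shift cm [0.03 0.34 4.98] spin 0.006
[0.56604629 0.26344433 0.08577675]
5405 [0.565098   0.26600552 0.09048793] [0.56677835 0.26313375 0.09326268] [0.04649611 0.0409472  0.02496987]
[ 255  283  312  291  298  295  304  329  502 1546  420   65   52   52
   78   61   51   72   78   61] [0.0808 0.1057]
```

View pics/w8.png

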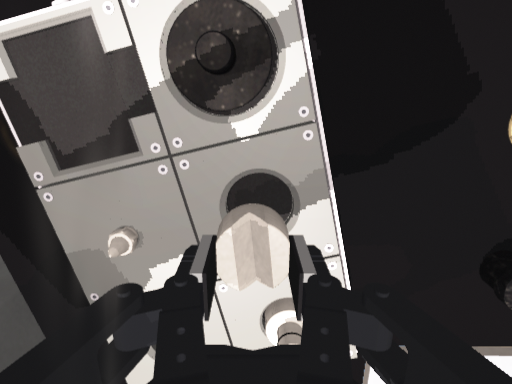

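```bash
python3 -m inch '[[[0.05,0.32,1,0],[0.05,0.32,2,0],[0.05,0.32,3,0],[0.05,0.32,3.9,0],[0.05,0.32,3.9,0]]]';python3 - <<'E'
from h import *
go(.569,.263,.036,76)
s,c=snap();cv2.imwrite("pics/w9.png",c["image"][:,:,::-1])
E
```

```text
time_s: 13.1
tcp_pos: [0.5685, 0.2633, 0.046]
ee_rot: [-2.465, -1.938, 0.011]
contact_force: [0.2, -0.4, -1.6]
finger_gap: 0.036
t 13.1 pos [0.5685 0.2633 0.046 ] psi 76.4 tilt 0.54 F [ 0.2 -0.4 -1.6] gap 0.036
shift cm [-0.01  0.06  1.  ] spin 0.006
```

View pics/w9.png

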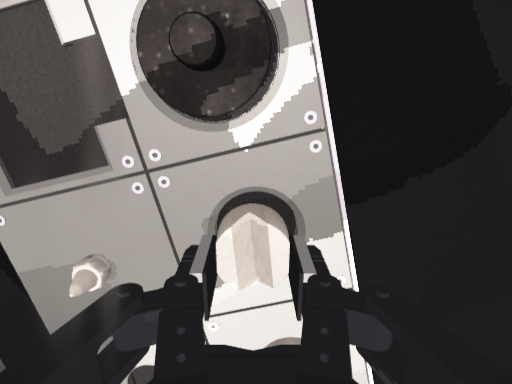

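```bash
python3 -m inch '[[[0,0.1,0.3,0],[0,0.1,0.6,0],[0,0.1,0.9,0],[0,0.1,0.9,0]]]';python3 -m inch '[[[0,0,0.05,0],[0,0,0.1,0],[0,0,0.15,0],[0,0,0.15,0]]]'
```

```text
time_s: 13.55
tcp_pos: [0.5698, 0.2632, 0.0375]
ee_rot: [-2.465, -1.939, 0.01]
contact_force: [-0.1, -0.4, -2.5]
finger_gap: 0.0358
time_s: 13.95
tcp_pos: [0.5698, 0.2632, 0.0361]
ee_rot: [-2.465, -1.939, 0.009]
contact_force: [-0.3, -0.4, -1.3]
finger_gap: 0.0357
```

```bash
python3 -m inch '[[[0,0,0.05,0],[0,0,0.1,0],[0,0,0.1,0]]]'
```

```text
time_s: 14.25
tcp_pos: [0.5698, 0.2631, 0.036]
ee_rot: [-2.465, -1.939, 0.009]
contact_force: [-2.1, -1.3, 5.4]
finger_gap: 0.0357
```

```bash
python3 -m inch '[[[0,0,0,0],[0,0,0,0],[0,0,0,0],[0,0,0,0]]]' 5.8; python3 -m inch '[[[0,0,-1,0],[0,0,-3,0],[0,0,-6,0],[0,0,-10,0],[0,0,-11,0]]]';python3 - <<'E'
from h import *
s,c=snap();cv2.imwrite("pics/w10.png",c["image"][:,:,::-1])
P=cloud(c);z=P[...,2];q=P[(abs(P[...,0]-.569)<.021)&(abs(P[...,1]-.263)<.021)]
k=q[(q[:,2]>.039)&(q[:,2]<.05)];k=k[abs(k[:,2]-np.median(k[:,2]))<.002];A=np.c_[k[:,:2]-[.569,.263],np.ones(len(k))];print(len(k),np.linalg.lstsq(A,k[:,2],rcond=None)[0].round(4),(k.max(0)+k.min(0))/2,k.max(0)-k.min(0))
go(.661,-.178,.15)
E
```

```text
time_s: 14.65
tcp_pos: [0.5699, 0.2632, 0.0358]
ee_rot: [-2.465, -1.939, 0.009]
contact_force: [-0.2, 0.6, 0.6]
finger_gap: 0.0582
time_s: 15.15
tcp_pos: [0.5736, 0.2641, 0.1513]
ee_rot: [-2.467, -1.941, -0.005]
contact_force: [0.5, 0.1, 0.1]
finger_gap: 0.0579
923 [0.0007 0.0023 0.0427] [0.56848121 0.2629478  0.04262905] [0.03970946 0.03810951 0.00395346]
t 15.2 pos [0.5735 0.2641 0.1512] psi 76.4 tilt 0.22 F [0.3 0.1 1. ] gap 0.058
shift cm [-4.090e+01  1.891e+01 -4.000e-02] spin -0.238
```

View pics/w10.png

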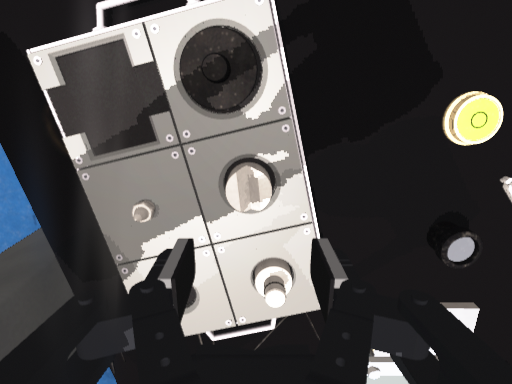

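```bash
python3 - <<'E'
from h import *
P=cloud(load("pics/top0.npz"));q=P[90:180,245:305].reshape(-1,3);print("clamp zmax",np.percentile(q[q[:,2]<.5][:,2],[90,99,100]))
E
python3 -m inch '[[[-4.5,2,0,-0.05],[-9,4,0,-0.1],[-13.5,6,0,-0.15],[-18,8,0,-0.2],[-22,10,0,-0.238]]]';python3 - <<'E'
from h import *
go(.661,-.178,.15)
E
```

```text
clamp zmax [0.04661985 0.12910705 0.13945114]
time_s: 15.7
tcp_pos: [0.6181, 0.0245, 0.1494]
ee_rot: [-2.217, -2.221, -0.003]
contact_force: [0.8, 0.8, 0.3]
finger_gap: 0.0578
t 15.7 pos [0.6181 0.0245 0.1494] psi 90.1 tilt 0.21 F [0.8 0.8 0.3] gap 0.0578
shift cm [-20.26   4.25  -0.14] spin 0.002
```

```bash
python3 -m inch '[[[-4,0,-1.5,0],[-9,0.5,-2,0],[-13,2,-2,0],[-17,4,0,0],[-20.2,4.2,2,0]]]';python3 -m inch '[[[0,0,0,0],[0,0,1,0],[0,0,2.5,0],[0,0,2.5,0]]]';python3 - <<'E'
from h import *
s,c=snap();cv2.imwrite("pics/w11.png",c["image"][:,:,::-1])
P=cloud(c);z=P[...,2];q=P[(abs(P[...,0]-.662)<.024)&(abs(P[...,1]+.176)<.026)&(z>.03)&(z<.055)]
k=q[q[:,2]>.045];print(len(q),q.mean(0),(q.max(0)+q.min(0))/2,q.max(0)-q.min(0),k.mean(0),(k.max(0)+k.min(0))/2,k.max(0)-k.min(0))
go(.661,-.178,.02)
E
```

```text
time_s: 16.2
tcp_pos: [0.6624, -0.1802, 0.1278]
ee_rot: [-2.22, -2.222, -0.005]
contact_force: [0.3, -0.4, -0.8]
finger_gap: 0.058
time_s: 16.6
tcp_pos: [0.6607, -0.1779, 0.1006]
ee_rot: [-2.215, -2.22, -0.002]
contact_force: [-1.0, 0.3, -0.7]
finger_gap: 0.0579
1344 [ 0.66256264 -0.17512922  0.04457015] [ 0.66261395 -0.17758896  0.04138912] [0.02789119 0.02840264 0.01664708] [ 0.66264325 -0.17730281  0.0478361 ] [ 0.66281829 -0.17789546  0.04738199] [0.01965083 0.02070661 0.00466133]
t 16.65 pos [ 0.6615 -0.1782  0.1018] psi 90.1 tilt 0.23 F [-0.3  0.2  0.6] gap 0.0579
shift cm [-0.01 -0.04  8.18] spin 0.002
```

View pics/w11.png

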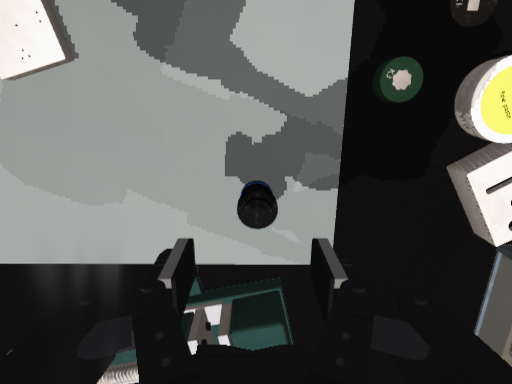

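```bash
python3 -m inch '[[[0.05,0.12,2,0],[0.05,0.12,4.5,0],[0.05,0.12,7,0],[0.05,0.12,7.9,0],[0.05,0.12,7.9,0]]]';python3 - <<'E'
from h import *
go(.6627,-.1778,.022)
s,c=snap();cv2.imwrite("pics/w12.png",c["image"][:,:,::-1])
E
```

```text
time_s: 17.15
tcp_pos: [0.662, -0.1763, 0.0222]
ee_rot: [-2.214, -2.221, -0.002]
contact_force: [-0.4, -0.0, 0.8]
finger_gap: 0.058
t 17.15 pos [ 0.662  -0.1763  0.0222] psi 90.2 tilt 0.32 F [-0.4 -0.   0.8] gap 0.058
shift cm [-0.15  0.07  0.02] spin 0.003
```

View pics/w12.png

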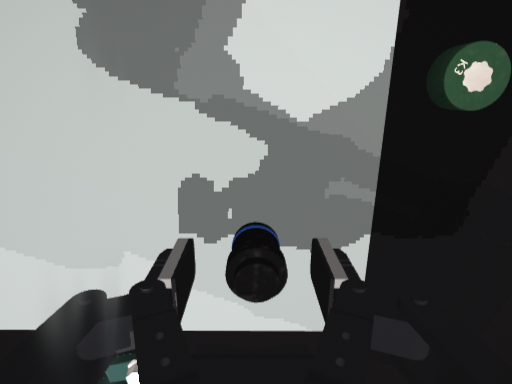

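```bash
python3 -m inch '[[[-0.1,0.12,0,0],[-0.15,0.12,0,0],[-0.15,0.12,0,0]]]';python3 -m inch '[[[0,0,0,0],[0,0,0,0],[0,0,0,0],[0,0,0,0],[0,0,0,0]]]' 2.4 45;python3 -m inch '[[[0,0,0,0],[0,0,0,0]]]';python3 -m inch '[[[0,0,-0.5,0],[0,0,-1.5,0],[0,0,-3,0],[0,0,-5,0],[0,0,-6.5,0]]]';python3 - <<'E'
from h import *
s,c=snap();cv2.imwrite("pics/w13.png",c["image"][:,:,::-1])
P=cloud(c);z=P[...,2];t=s["tcp_pos"];q=P[(abs(P[...,0]-t[0])<.011)&(abs(P[...,1]-t[1])<.02)&(z>t[2]+.005)&(z<t[2]+.04)]
h,e=np.histogram(q[:,2]-t[2],15);print(h,e.round(3))
c=capture("side");cv2.imwrite("pics/s13.png",cv2.resize(c["image"][180:330,220:370,::-1],None,fx=4,fy=4))
go(.471,.165,.15)
E
```

```text
time_s: 17.5
tcp_pos: [0.665, -0.1787, 0.0247]
ee_rot: [-2.217, -2.224, -0.006]
contact_force: [-0.5, -0.9, -0.9]
finger_gap: 0.058
time_s: 18.0
tcp_pos: [0.665, -0.1789, 0.0253]
ee_rot: [-2.218, -2.224, -0.005]
contact_force: [-1.3, -0.2, 5.9]
finger_gap: 0.0255
time_s: 18.2
tcp_pos: [0.665, -0.1789, 0.0254]
ee_rot: [-2.218, -2.224, -0.005]
contact_force: [-1.4, -0.7, 3.2]
finger_gap: 0.0259
time_s: 18.7
tcp_pos: [0.6656, -0.1793, 0.0927]
ee_rot: [2.217, 2.224, 0.007]
contact_force: [0.4, -0.9, -1.0]
finger_gap: 0.0262
[ 21  41  46  48  52  51  56 203 427 127  55  67 327 961 145] [0.007 0.008 0.009 0.011 0.012 0.013 0.014 0.015 0.016 0.017 0.019 0.02
 0.021 0.022 0.023 0.024]
t 18.8 pos [ 0.667  -0.1798  0.0943] psi 90.2 tilt 0.5 F [ 0.2 -0.2 -0.2] gap 0.0259
shift cm [ 34.54 -19.45  -5.73] spin 0.003
```

View pics/w13.png

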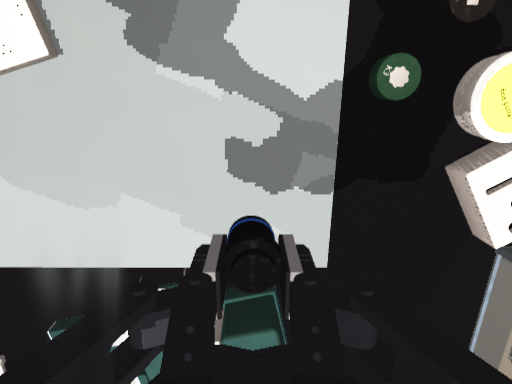

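View pics/s13.png

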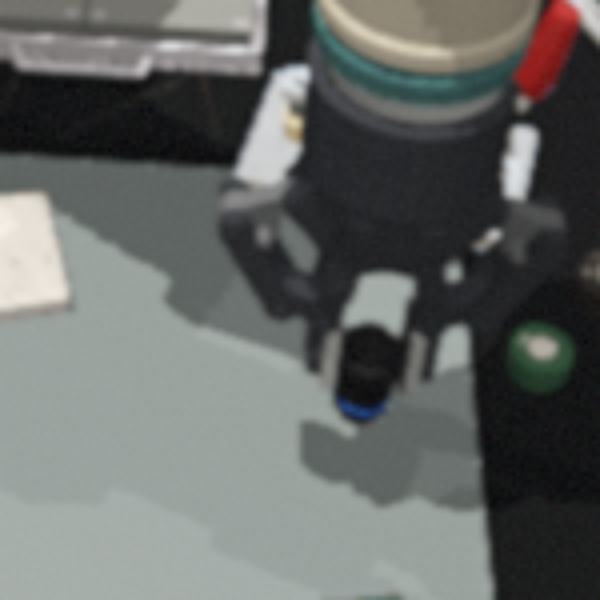

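```bash
python3 -m inch '[[[0,-3.5,-2,0],[1,-7.5,-4,0],[3,-11.5,-5,0],[6,-15.5,-5,0],[9,-18,-5,0]]]';python3 -m inch '[[[4.5,-0.3,0,0],[9,-0.8,0,0],[13.5,-1,0,0],[18,-1.2,0,0],[22,-1.2,0,0]]]';python3 -m inch '[[[2,0,1,0],[3,0,3,0],[3.3,0,5,0],[3.3,0,5,0],[3.3,0,5,0]]]';python3 - <<'E'
from h import *
go(.471,.165,.0405)
E
```

```text
time_s: 19.3
tcp_pos: [0.4829, -0.0893, 0.1427]
ee_rot: [2.217, 2.22, 0.009]
contact_force: [0.2, 0.1, -0.7]
finger_gap: 0.0261
time_s: 19.8
tcp_pos: [0.4696, 0.1326, 0.1429]
ee_rot: [2.217, 2.221, 0.009]
contact_force: [-0.1, -0.6, -0.8]
finger_gap: 0.0259
time_s: 20.3
tcp_pos: [0.4696, 0.1656, 0.0929]
ee_rot: [2.217, 2.221, 0.008]
contact_force: [1.0, -0.9, -0.1]
finger_gap: 0.0262
t 20.3 pos [0.4696 0.1656 0.0929] psi 90.1 tilt 0.34 F [ 1.  -0.9 -0.1] gap 0.0262
shift cm [-0.06  0.1   5.24] spin 0.002
```

```bash
python3 -m inch '[[[0,0.1,1,0],[0,0.1,2,0],[0,0.1,3,0],[0,0.1,3.8,0],[0,0.1,3.8,0]]]';python3 - <<'E'
from h import *
go(.471,.165,.0405)
s,c=snap();cv2.imwrite("pics/w14.png",c["image"][:,:,::-1])
P=cloud(c);z=P[...,2];t=s["tcp_pos"];q=P[(abs(P[...,0]-t[0])<.011)&(abs(P[...,1]-t[1])<.02)&(z>t[2]+.0205)&(z<t[2]+.03)];print(len(q),(q.max(0)+q.min(0))/2,q.max(0)-q.min(0))
c=capture("side");cv2.imwrite("pics/s14.png",cv2.resize(c["image"][90:240,180:330,::-1],None,fx=4,fy=4))
E
```

```text
time_s: 20.8
tcp_pos: [0.4698, 0.1652, 0.0535]
ee_rot: [2.218, 2.222, 0.004]
contact_force: [0.1, 0.4, -1.4]
finger_gap: 0.0258
t 20.8 pos [0.4698 0.1652 0.0535] psi 90.1 tilt 0.17 F [ 0.1  0.4 -1.4] gap 0.0258
shift cm [-0.02  0.12  1.3 ] spin 0.002
1464 [0.46884879 0.16664323 0.07603326] [0.01966051 0.0204635  0.00396526]
```

View pics/w14.png

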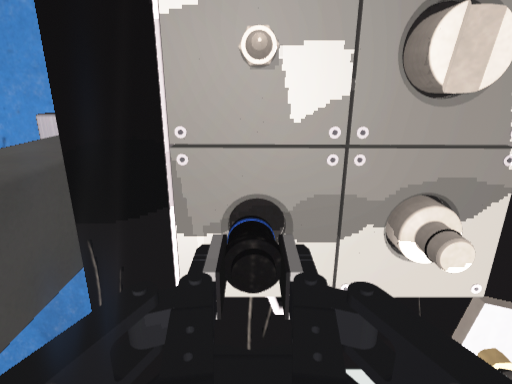

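View pics/s14.png

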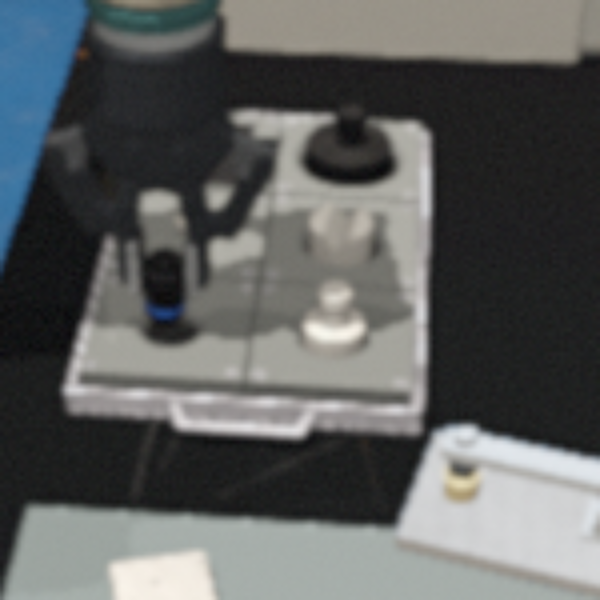

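```bash
python3 -m inch '[[[-0.12,0.2,0.1,0],[-0.12,0.22,0.4,0],[-0.12,0.22,0.7,0],[-0.12,0.22,1.1,0],[-0.12,0.22,1.1,0]]]';python3 -m inch '[[[0,0,0.05,0],[0,0,0.12,0],[0,0,0.2,0],[0,0,0.2,0]]]'
```

```text
time_s: 21.4
tcp_pos: [0.4725, 0.1643, 0.043]
ee_rot: [2.218, 2.222, 0.005]
contact_force: [-1.1, -0.0, -1.7]
finger_gap: 0.0261
time_s: 21.8
tcp_pos: [0.4725, 0.1642, 0.041]
ee_rot: [2.218, 2.222, 0.005]
contact_force: [0.4, 0.5, -0.9]
finger_gap: 0.0257
```

```bash
python3 -m inch '[[[0,-0.05,0.04,0],[0,-0.05,0.08,0],[0,-0.05,0.12,0],[0,-0.05,0.12,0]]]'
```

```text
time_s: 22.2
tcp_pos: [0.472, 0.1643, 0.0403]
ee_rot: [2.218, 2.222, 0.005]
contact_force: [-1.0, 0.9, 4.5]
finger_gap: 0.0258
```

```bash
python3 -m inch '[[[0,0,0,0],[0,0,0,0],[0,0,0,0]]]' 3.2;python3 -m inch '[[[0,0,0,0],[0,0,0,0],[0,0,0,0]]]' 4.6; python3 -m inch '[[[0,0,-1,0],[0,0,-3,0],[0,0,-6,0],[0,0,-9,0],[0,0,-10,0]]]';python3 - <<'E'
from h import *
s,c=snap();cv2.imwrite("pics/w15.png",c["image"][:,:,::-1])
P=cloud(c);z=P[...,2];q=P[(abs(P[...,0]-.471)<.02)&(abs(P[...,1]-.165)<.02)]
k=q[(q[:,2]>.058)&(q[:,2]<.07)];A=np.c_[k[:,:2]-[.471,.165],np.ones(len(k))];print(len(k),np.linalg.lstsq(A,k[:,2],rcond=None)[0].round(4),(k.max(0)+k.min(0))/2,k.max(0)-k.min(0))
go(.4965,-.0515,.15,106.5)
E
```

```text
time_s: 22.5
tcp_pos: [0.4721, 0.1643, 0.0402]
ee_rot: [2.217, 2.222, 0.006]
contact_force: [-0.1, 0.5, -0.2]
finger_gap: 0.0319
time_s: 22.8
tcp_pos: [0.472, 0.1643, 0.0401]
ee_rot: [2.218, 2.222, 0.005]
contact_force: [-0.2, 0.0, -0.4]
finger_gap: 0.046
time_s: 23.3
tcp_pos: [0.4736, 0.1647, 0.1437]
ee_rot: [2.215, 2.219, 0.014]
contact_force: [-0.1, 0.3, -0.2]
finger_gap: 0.0463
593 [-0.0065 -0.0576  0.0625] [0.46968587 0.16541393 0.06140479] [0.02562221 0.02698011 0.00679692]
t 23.35 pos [0.4737 0.1647 0.1438] psi 90.1 tilt 0.64 F [0.2 0.2 0.4] gap 0.0455
shift cm [-21.62   2.24  -0.64] spin -0.286
```

View pics/w15.png

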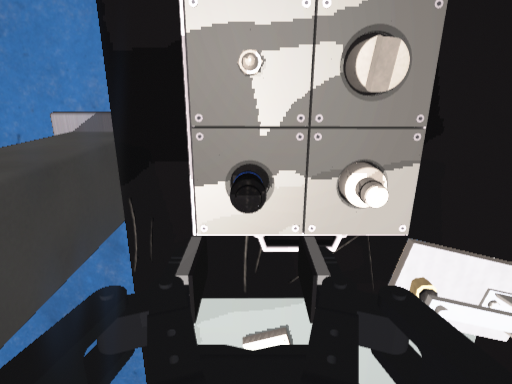

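```bash
python3 -m inch '[[[-4,0.4,0,-0.06],[-8,0.9,0,-0.12],[-12.5,1.3,0,-0.18],[-17,1.8,0,-0.24],[-21.5,2.2,0,-0.286]]]' 7.5;python3 -m inch '[[[0,0,0,0],[0,0,0,0]]]';python3 - <<'E'
from h import *
s,c=snap();cv2.imwrite("pics/w16.png",c["image"][:,:,::-1])
print(blob(c,.43,.56,-.12,.02,.014,150,255,f="pics/b16.png"))
P=cloud(c);z=P[...,2];q=P[(abs(P[...,0]-.4965)<.06)&(abs(P[...,1]+.0515)<.06)&(z>.009)&(z<.022)]
r=cv2.minAreaRect((q[:,:2]*1000).astype(np.float32));print(len(q),r,np.median(q[:,2]))
print(cv2.boxPoints(r).round(1).tolist())
go(.4965,-.0515,.05,106.5)
E
```

```text
time_s: 23.85
tcp_pos: [0.4954, -0.0517, 0.1426]
ee_rot: [1.873, 2.514, 0.012]
contact_force: [1.0, 0.3, 0.2]
finger_gap: 0.0751
time_s: 24.05
tcp_pos: [0.4945, -0.0525, 0.1414]
ee_rot: [1.879, 2.514, 0.011]
contact_force: [-0.6, -0.2, -0.0]
finger_gap: 0.0751
{'rect': (0.495, -0.0498), 'size': (0.13, 0.1395), 'ang': 90.0, 'circ': (0.495, -0.0498), 'dia': 0.1907, 'eqdia': 0.1457}
4460 ((497.1374816894531, -48.84056854248047), (50.125244140625, 75.07992553710938), 15.985138893127441) 0.013952637085904756
[[462.70001220703125, -19.700000762939453], [483.3999938964844, -91.80000305175781], [531.5999755859375, -78.0], [510.8999938964844, -5.900000095367432]]
t 24.1 pos [ 0.4944 -0.0514  0.1416] psi 106.5 tilt 0.46 F [-0.   0.4  0.5] gap 0.0753
shift cm [-0.08  0.12  9.16] spin 0.001
```

View pics/w16.png

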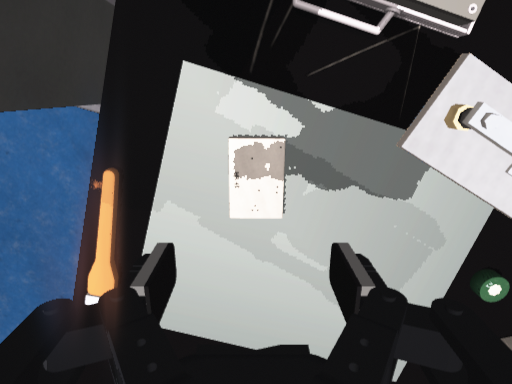

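```bash
python3 -m inch '[[[0.2,0.3,3,0.009],[0.2,0.3,6,0.009],[0.2,0.3,9,0.009],[0.2,0.3,11,0.009],[0.2,0.3,11.5,0.009]]]' 6.4;python3 -m inch '[[[0,0,0,0],[0,0,0,0]]]';python3 - <<'E'
from h import *
go(.4971,-.0488,.004,106)
s,c=snap();cv2.imwrite("pics/w17.png",c["image"][:,:,::-1])
P=cloud(c);z=P[...,2];q=P[(abs(P[...,0]-.4965)<.07)&(abs(P[...,1]+.0515)<.06)&(z>.009)&(z<.0155)]
r=cv2.minAreaRect((q[:,:2]*1000).astype(np.float32));print(len(q),r,np.median(q[:,2]))
c=capture("side");cv2.imwrite("pics/s17.png",cv2.resize(c["image"][170:300,150:300,::-1],None,fx=4,fy=4))
E
```

```text
time_s: 24.6
tcp_pos: [0.4952, -0.0459, 0.0243]
ee_rot: [-1.886, -2.51, -0.008]
contact_force: [-0.7, 0.5, 1.0]
finger_gap: 0.0641
time_s: 24.8
tcp_pos: [0.4953, -0.045, 0.0248]
ee_rot: [-1.884, -2.511, -0.009]
contact_force: [-0.4, 0.2, 0.1]
finger_gap: 0.0641
t 24.8 pos [ 0.4953 -0.045   0.0248] psi 106.2 tilt 0.34 F [-0.4  0.2  0.1] gap 0.0641
shift cm [-0.43  0.06  2.07] spin 0.004
11222 ((497.0789794921875, -49.01741027832031), (50.2267951965332, 76.34061431884766), 16.09674644470215) 0.013911540594599554
```

View pics/w17.png

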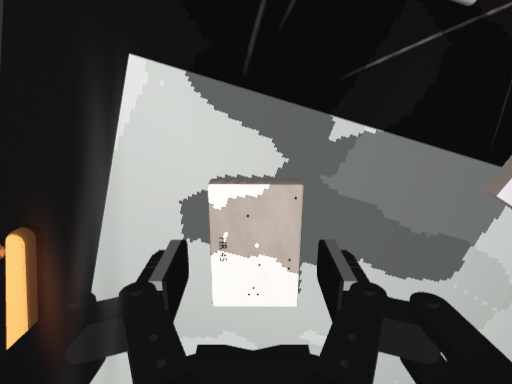

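View pics/s17.png

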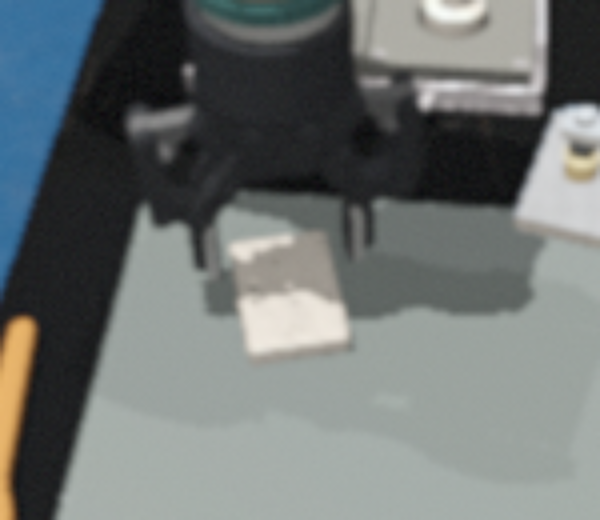

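```bash
python3 -m inch '[[[-0.4,0.06,0.1,0],[-0.42,0.06,0.7,0],[-0.42,0.06,1.3,0],[-0.42,0.06,1.5,0],[-0.42,0.06,1.5,0]]]';python3 -m inch '[[[0,0,0.2,0],[0,0,0.4,0],[0,0,0.5,0]]]';python3 - <<'E'
from h import *
go(.4971,-.0490,.003,106)
E
```

```text
time_s: 25.4
tcp_pos: [0.4973, -0.0494, 0.0097]
ee_rot: [-1.886, -2.511, -0.009]
contact_force: [-0.1, 0.9, 0.5]
finger_gap: 0.0639
time_s: 25.7
tcp_pos: [0.4971, -0.0493, 0.0045]
ee_rot: [-1.886, -2.51, -0.009]
contact_force: [-0.5, -0.6, 0.4]
finger_gap: 0.0639
t 25.7 pos [ 0.4971 -0.0493  0.0045] psi 106.2 tilt 0.34 F [-0.5 -0.6  0.4] gap 0.0639
shift cm [0.03 0.   0.15] spin 0.003
```

```bash
python3 -m inch '[[[0,0,0,0],[0,0,0.1,0],[0,0,0.15,0]]]' 5.6;python3 -m inch '[[[0,0,0,0],[0,0,0,0],[0,0,0,0],[0,0,0,0],[0,0,0,0]]]' 4.4 70;python3 -m inch '[[[0,0,0,0],[0,0,0,0]]]'; python3 -m inch '[[[0,0,-0.5,0],[0,0,-1,0],[0,0,-1.5,0],[0,0,-2,0]]]'
```

```text
time_s: 26.0
tcp_pos: [0.4972, -0.0493, 0.003]
ee_rot: [-1.886, -2.51, -0.009]
contact_force: [0.1, 0.1, 0.2]
finger_gap: 0.0558
time_s: 26.5
tcp_pos: [0.4975, -0.0493, 0.0036]
ee_rot: [-1.886, -2.511, -0.01]
contact_force: [-0.2, 0.7, 4.6]
finger_gap: 0.0476
time_s: 26.7
tcp_pos: [0.4975, -0.0492, 0.0036]
ee_rot: [-1.886, -2.511, -0.01]
contact_force: [-0.7, -0.3, 1.7]
finger_gap: 0.0479
time_s: 27.1
tcp_pos: [0.4972, -0.0493, 0.0239]
ee_rot: [-1.886, -2.511, -0.009]
contact_force: [0.1, -0.4, -3.7]
finger_gap: 0.0474
```

```bash
python3 -m inch '[[[0,0,-2,0],[0,0,-5,0],[0,0,-8,0],[0,0,-11,0],[0,0,-12,0]]]'; python3 - <<'E'
from h import *
s,c=snap();cv2.imwrite("pics/w18.png",c["image"][:,:,::-1])
P=cloud(c);z=P[...,2];t=s["tcp_pos"];R=Ro.from_rotvec(s["ee_rot"]).as_matrix()
q=P[(abs(P[...,0]-t[0])<.07)&(abs(P[...,1]-t[1])<.07)&(z>t[2]+.005)&(z<t[2]+.02)];q=(q-t)@R*1000;q=q[abs(q[:,1])<23]
r=cv2.minAreaRect(q[:,:2].astype(np.float32));print(len(q),r,np.median(q[:,2]))
go(.4715,.3617,.15)
E
```

```text
time_s: 27.6
tcp_pos: [0.4988, -0.0504, 0.1471]
ee_rot: [1.884, 2.508, 0.013]
contact_force: [0.6, -0.0, -4.4]
finger_gap: 0.0476
13591 ((0.489166259765625, -0.0059757232666015625), (76.01979064941406, 45.998531341552734), 0.011758116073906422) -10.278806011594408
t 27.65 pos [ 0.4988 -0.0505  0.1471] psi 106.2 tilt 0.55 F [ 0.5 -0.  -4.4] gap 0.0479
shift cm [40.35  8.86 -0.15] spin 0.282
```

View pics/w18.png

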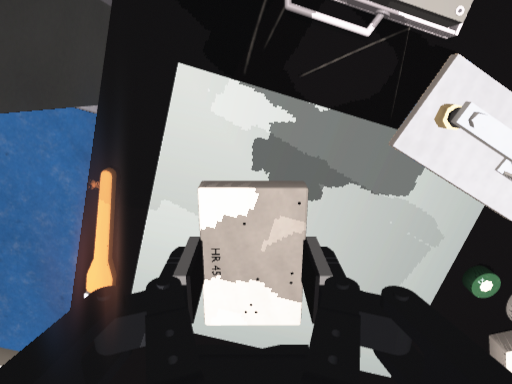

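```bash
python3 -m inch '[[[4,0.9,0,0.05],[8.5,1.9,0,0.1],[13,2.9,0,0.16],[17.5,3.9,0,0.22],[21,4.7,0,0.282]]]';python3 - <<'E'
from h import *
go(.4715,.3617,.15)
E
```

```text
time_s: 28.15
tcp_pos: [0.4837, 0.1665, 0.1462]
ee_rot: [2.222, 2.219, 0.011]
contact_force: [0.3, -0.3, -3.6]
finger_gap: 0.0477
t 28.15 pos [0.4837 0.1665 0.1462] psi 89.9 tilt 0.4 F [ 0.3 -0.3 -3.6] gap 0.0477
shift cm [19.52 -1.25 -0.31] spin -0.002
```

```bash
python3 -m inch '[[[4.5,-0.4,0,0],[9,-0.8,0,0],[13.5,-1.1,0,0],[18,-1.2,0,0],[19.5,-1.2,0,0]]]';python3 -m inch '[[[0,0,1,0],[0,0,3,0],[0,0,5,0],[0,0,6,0],[0,0,6,0]]]';python3 - <<'E'
from h import *
s,c=snap();cv2.imwrite("pics/w19.png",c["image"][:,:,::-1])
P=cloud(c);z=P[...,2];t=s["tcp_pos"];R=Ro.from_rotvec(s["ee_rot"]).as_matrix()
q=P[(abs(P[...,0]-t[0])<.07)&(abs(P[...,1]-t[1])<.07)&(z>t[2]+.005)&(z<t[2]+.02)];q=q[abs(q[:,0]-t[0])<.023]*1000
r=cv2.minAreaRect(q[:,:2].astype(np.float32));print(len(q),r,np.median(q[:,2]))
go(.4715,.3617,.0227)
E
```

```text
time_s: 28.65
tcp_pos: [0.4707, 0.3657, 0.1449]
ee_rot: [-2.219, -2.222, -0.01]
contact_force: [1.3, -0.4, -4.7]
finger_gap: 0.0479
time_s: 29.15
tcp_pos: [0.4693, 0.3636, 0.0821]
ee_rot: [-2.219, -2.22, -0.0]
contact_force: [-0.7, -0.0, -3.5]
finger_gap: 0.0475
13676 ((469.27410888671875, 363.5701904296875), (45.991172790527344, 76.74542236328125), 0.0033397674560546875) 92.33141076590897
t 29.2 pos [0.4704 0.3645 0.0836] psi 90.0 tilt 0.22 F [ 0.3 -0.8 -4.3] gap 0.048
shift cm [-0.3   0.11  6.09] spin 0.001
```

View pics/w19.png

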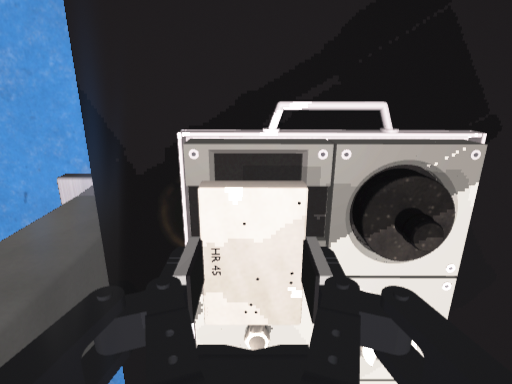

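```bash
python3 - <<'E'
from h import *
for f in("w3","top0"):
    P=cloud(load(f"pics/{f}.npz"));z=P[...,2]
    q=P[(abs(P[...,0]-.4715)<.02)&(abs(P[...,1]-.362)<.049)]; 
    m=(abs(P[...,1]-.362)<.049)&(abs(P[...,0]-.4715)<.049)&(z>.019)&(z<.0235)
    k=P[m];c=k[abs(k[:,0]-.4715)<.02];print(f,"y range of pocket",np.percentile(c[:,1],[.3,1,99,99.7]).round(4))
    e=k[(abs(abs(k[:,1]-.362)-.032)<.006)];print(" x range",np.percentile(e[:,0],[.3,1,99,99.7]).round(4), len(e),len(c))
E
```

```text
w3 y range of pocket [0.3201 0.3205 0.4099 0.4102]
 x range [0.4421 0.4424 0.5195 0.5197] 2382 5585
top0 y range of pocket [0.3132 0.3133 0.4046 0.4059]
 x range [0.425  0.4268 0.5008 0.5012] 212 502
```

```bash
python3 -m inch '[[[-0.25,0.12,1.5,0],[-0.25,0.12,3,0],[-0.25,0.12,4.5,0],[-0.25,0.12,4.9,0],[-0.25,0.12,4.9,0]]]';python3 - <<'E'
from h import *
s,c=snap();cv2.imwrite("pics/w20.png",c["image"][:,:,::-1])
P=cloud(c);z=P[...,2];t=s["tcp_pos"]
q=P[(abs(P[...,0]-t[0])<.023)&(abs(P[...,1]-t[1])<.07)&(z>t[2]+.008)&(z<t[2]+.014)]*1000
print((q.max(0)+q.min(0))/2,q.max(0)-q.min(0))
go(.4713,.3617,.0227)
E
```

```text
time_s: 29.7
tcp_pos: [0.4719, 0.3619, 0.0348]
ee_rot: [-2.22, -2.22, -0.005]
contact_force: [0.4, -0.9, -3.9]
finger_gap: 0.0477
[471.87322545 361.80218453  45.81161201] [45.97446682 76.47881522  5.96777692]
t 29.75 pos [0.4723 0.3622 0.0354] psi 90.0 tilt 0.28 F [ 0.1 -0.4 -3.3] gap 0.0476
shift cm [-0.06 -0.1   1.27] spin 0.0
```

View pics/w20.png

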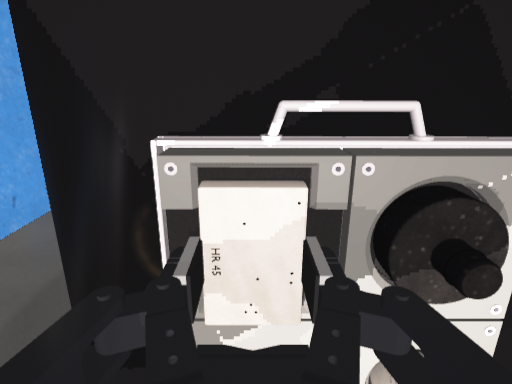

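```bash
python3 - <<'E'
from h import *
s,c=snap()
g=cv2.cvtColor(c["image"],cv2.COLOR_RGB2GRAY)
print(g[172,185:330].tolist())
for u,v in((197,175),(317,175),(257,165)): print(u,ray(c,u,v,.027).round(4),ray(c,u,v,.021).round(4))
print(g[155:182,230].tolist())
E
```

```text
[172, 172, 172, 172, 163, 131, 131, 131, 131, 132, 131, 125, 64, 43, 43, 45, 45, 44, 44, 44, 44, 46, 45, 44, 44, 44, 45, 45, 45, 46, 44, 44, 46, 45, 45, 44, 44, 44, 43, 43, 44, 45, 45, 45, 43, 44, 44, 44, 44, 43, 43, 44, 46, 45, 46, 46, 44, 44, 46, 44, 44, 44, 41, 41, 43, 44, 44, 45, 46, 44, 44, 44, 44, 44, 44, 44, 45, 44, 45, 46, 45, 46, 47, 45, 44, 46, 47, 47, 45, 46, 48, 47, 47, 47, 47, 49, 48, 47, 47, 46, 44, 45, 44, 45, 46, 44, 44, 45, 46, 47, 48, 47, 46, 44, 44, 45, 45, 46, 45, 44, 44, 44, 45, 47, 63, 103, 132, 132, 132, 132, 132, 133, 148, 174, 174, 174, 174, 174, 174, 174, 174, 174, 174, 174, 174]
197 [0.4433 0.4007 0.027 ] [0.4422 0.3992 0.021 ]
317 [0.5036 0.4007 0.027 ] [0.5049 0.3992 0.021 ]
257 [0.4734 0.4059 0.027 ] [0.4735 0.4045 0.021 ]
[88, 139, 172, 172, 171, 170, 171, 166, 143, 117, 117, 123, 98, 53, 44, 43, 43, 44, 44, 45, 42, 41, 41, 41, 40, 80, 127]
```

```bash
python3 -m inch '[[[-0.04,-0.06,0.3,0],[-0.04,-0.06,0.6,0],[-0.04,-0.06,0.9,0],[-0.04,-0.06,1.1,0],[-0.04,-0.06,1.1,0]]]';python3 -m inch '[[[0,0,0.05,0],[0,0,0.12,0],[0,0,0.18,0],[0,0,0.18,0]]]'
```

```text
time_s: 30.3
tcp_pos: [0.4716, 0.362, 0.0242]
ee_rot: [-2.22, -2.221, -0.007]
contact_force: [-0.1, -0.5, -3.6]
finger_gap: 0.0473
time_s: 30.7
tcp_pos: [0.4717, 0.362, 0.0227]
ee_rot: [-2.22, -2.221, -0.007]
contact_force: [-0.7, -0.6, -2.2]
finger_gap: 0.0477
```

```bash
python3 -m inch '[[[0,0,0.05,0],[0,0,0.1,0],[0,0,0.1,0]]]'
```

```text
time_s: 31.0
tcp_pos: [0.4717, 0.362, 0.0226]
ee_rot: [-2.22, -2.221, -0.008]
contact_force: [-2.8, -2.9, 6.0]
finger_gap: 0.0476
```

```bash
python3 -m inch '[[[0,0,0,0],[0,0,0,0],[0,0,0,0]]]' 5.7; python3 -m inch '[[[0,0,-0.5,0],[0,0,-2,0],[0,0,-5,0],[0,0,-9,0],[0,0,-13,0]]]';python3 -m inch '[[[-4,0,0,0],[-9,0,-2,0],[-14,0,-4,0],[-19,0,-5,0],[-24,0,-5,0]]]';python3 -m inch '[[[-4,0,0,0],[-9,0,0,0],[-14,0,0,0],[-19,0,0,0],[-24,0,0,0]]]';python3 -m inch '[[[0,0,0,0],[0,0,0,0]]]';python3 - <<'E'
from h import *
c=capture("top");cv2.imwrite("pics/t21.png",cv2.resize(c["image"][160:275,90:270,::-1],None,fx=4,fy=4,interpolation=cv2.INTER_CUBIC))
P=cloud(c);z=P[...,2]
for n,x,y,r,a,b in(("flat disc",.569,.362,.031,.035,.042),("vee",.569,.263,.022,.039,.047),("obj",.471,.165,.017,.055,.07),("block",.4715,.362,.045,.03,.037),("spot",.569,.165,.02,.025,.07),("ind",.4715,.2635,.012,.03,.07)):
    k=P[(abs(P[...,0]-x)<r)&(abs(P[...,1]-y)<r)&(z>a)&(z<b)];A=np.c_[k[:,:2]-[x,y],np.ones(len(k))]
    print(n,len(k),np.linalg.lstsq(A,k[:,2],rcond=None)[0].round(4),(k.max(0)+k.min(0)).round(4)/2,(k.max(0)-k.min(0)).round(4))
c=capture("side");cv2.imwrite("pics/s21.png",cv2.resize(c["image"][90:210,180:310,::-1],None,fx=5,fy=5,interpolation=cv2.INTER_CUBIC))
E
```

```text
time_s: 31.3
tcp_pos: [0.4722, 0.3623, 0.0227]
ee_rot: [-2.22, -2.221, -0.01]
contact_force: [-0.6, -0.7, 0.1]
finger_gap: 0.0568
time_s: 31.8
tcp_pos: [0.4715, 0.3615, 0.1539]
ee_rot: [-2.22, -2.221, -0.009]
contact_force: [1.1, 0.1, 0.1]
finger_gap: 0.0572
time_s: 32.3
tcp_pos: [0.4724, 0.1282, 0.2047]
ee_rot: [2.219, 2.222, 0.014]
contact_force: [0.9, 0.3, -0.2]
finger_gap: 0.0568
time_s: 32.8
tcp_pos: [0.4726, -0.1138, 0.204]
ee_rot: [2.218, 2.221, 0.016]
contact_force: [1.5, -0.4, 0.0]
finger_gap: 0.0568
time_s: 33.0
tcp_pos: [0.4725, -0.1148, 0.2042]
ee_rot: [2.222, 2.217, 0.017]
contact_force: [-0.9, 0.0, -0.7]
finger_gap: 0.0569
flat disc 446 [ 0.0043 -0.006   0.0388] [0.5683  0.36055 0.0385 ] [0.0588 0.0575 0.007 ]
vee 157 [0.005  0.008  0.0421] [0.5678  0.26085 0.0428 ] [0.0382 0.0371 0.0075]
obj 116 [-0.0047 -0.0228  0.0604] [0.4704  0.1647  0.06045] [0.0261 0.0262 0.0106]
block 683 [ 0.003  -0.0008  0.0328] [0.4725 0.3649 0.0334] [0.0758 0.084  0.0068]
spot 234 [ 0.0111 -0.0105  0.0423] [0.5691 0.1649 0.0452] [0.037  0.0398 0.0403]
ind 54 [-0.1246 -0.1123  0.0411] [0.47115 0.26375 0.04385] [0.0177 0.0167 0.0253]
```

View pics/t21.png

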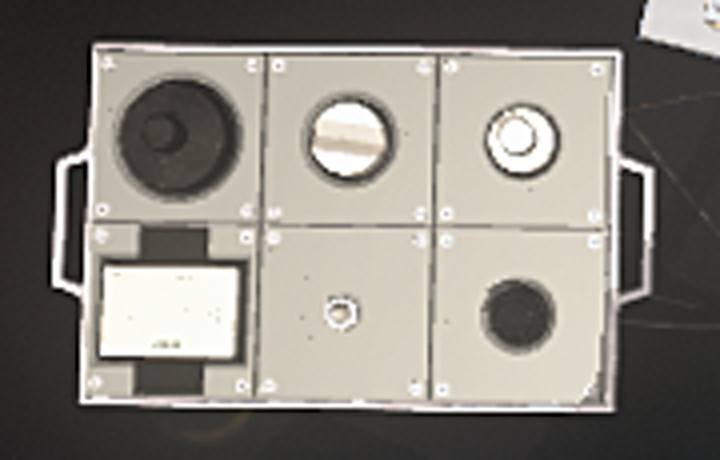

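View pics/s21.png

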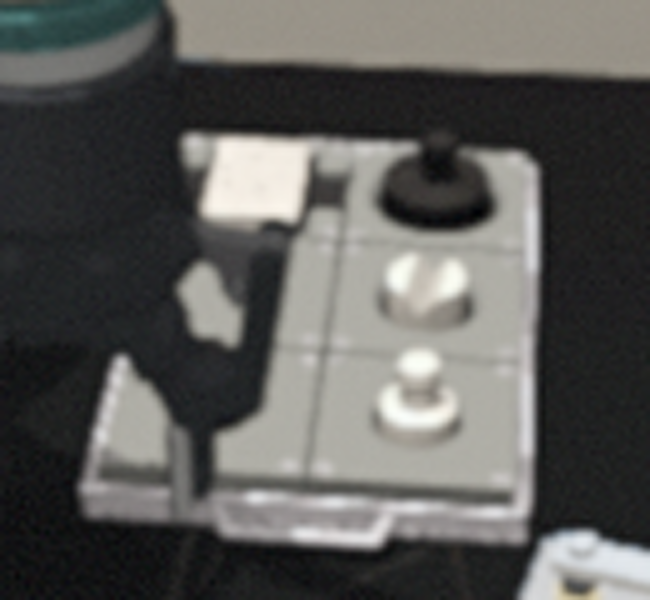

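```bash
python3 -m inch '[[[-4,0,0,0],[-9,1,0,0],[-13,2,-1,0],[-17,3,-2,0],[-17,3,-2,0]]]';python3 - <<'E'
from h import *
c=capture("side");cv2.imwrite("pics/s22.png",cv2.resize(c["image"][100:200,180:310,::-1],None,fx=6,fy=6,interpolation=cv2.INTER_CUBIC))
P=cloud(c);z=P[...,2]
k=P[(abs(P[...,0]-.471)<.016)&(abs(P[...,1]-.165)<.016)&(z>.03)]
print(k[:,2].max(),len(k))
for a in(.03,.037,.044,.051,.058):
    m=k[(k[:,2]>a)&(k[:,2]<a+.007)];print(a,m.mean(0).round(4),((m.max(0)+m.min(0))/2).round(4),(m.max(0)-m.min(0)).round(4)) if len(m) else 0
E
```

```text
time_s: 33.6
tcp_pos: [0.5054, -0.2864, 0.2244]
ee_rot: [2.215, 2.217, 0.016]
contact_force: [-0.2, 0.6, 0.4]
finger_gap: 0.0569
0.06445853349973073 63
0.03 [0.4817 0.1585 0.0333] [0.4818 0.1601 0.0336] [0.0061 0.0139 0.0061]
0.037 [0.4811 0.1567 0.0409] [0.4812 0.1572 0.0406] [0.0044 0.0043 0.0065]
0.044 [0.4812 0.1553 0.0484] [0.4815 0.1553 0.0486] [0.0078 0.0126 0.0045]
0.051 [0.4817 0.1586 0.0549] [0.4812 0.1635 0.0544] [0.0088 0.0238 0.0066]
0.058 [0.4788 0.1638 0.0611] [0.4799 0.1641 0.0614] [0.0103 0.0197 0.0061]
```

View pics/s22.png

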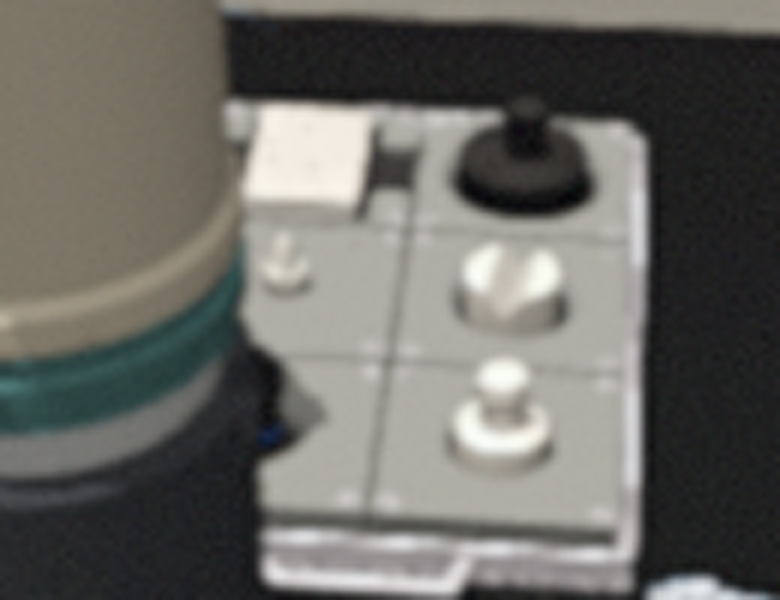

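Top height 0.064 m reads right for a seated objective, but the arm still hides half of it, so I move aside once more to see it.

```bash
python3 -m inch '[[[-4,-3,0,0],[-7,-7,0,0],[-10,-11,0,0],[-12,-15,0,0],[-12,-17,0,0]]]';python3 - <<'E'
from h import *
c=capture("side");cv2.imwrite("pics/s23.png",cv2.resize(c["image"][100:200,180:310,::-1],None,fx=6,fy=6,interpolation=cv2.INTER_CUBIC))
P=cloud(c);z=P[...,2]
k=P[(abs(P[...,0]-.471)<.018)&(abs(P[...,1]-.165)<.018)&(z>.03)]
for a in(.03,.037,.044,.051,.058):
    m=k[(k[:,2]>a)&(k[:,2]<a+.007)];print(a,((m.max(0)+m.min(0))/2).round(4),(m.max(0)-m.min(0)).round(4)) if len(m) else 0
E
```

```text
time_s: 34.15
tcp_pos: [0.3323, -0.4028, 0.2207]
ee_rot: [2.218, 2.222, 0.016]
contact_force: [-0.3, 0.6, -0.1]
finger_gap: 0.0573
0.03 [0.4732 0.1584 0.0337] [0.0233 0.0155 0.0067]
0.037 [0.4725 0.1554 0.0406] [0.0215 0.0095 0.0066]
0.044 [0.4728 0.1555 0.0476] [0.0258 0.0114 0.0067]
0.051 [0.4723 0.1607 0.0546] [0.0264 0.0234 0.0066]
0.058 [0.4718 0.1625 0.0612] [0.0239 0.0259 0.0063]
```

View pics/s23.png

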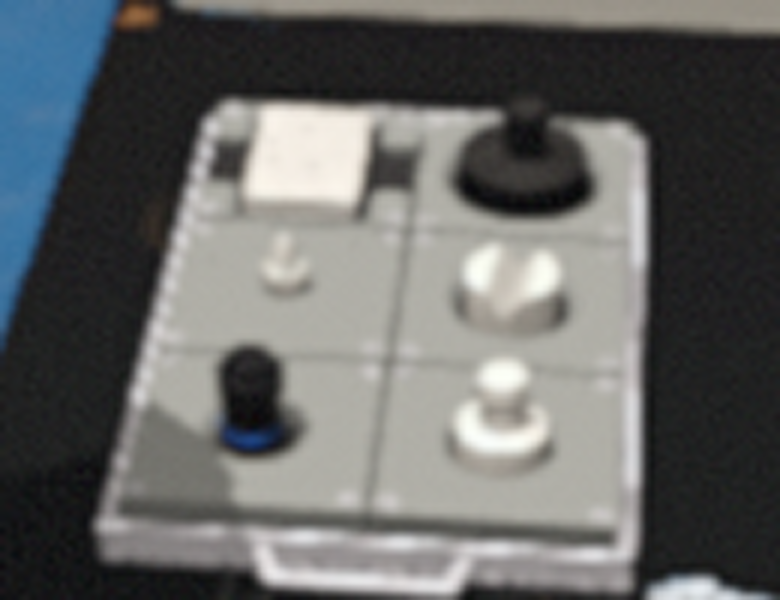

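The side view shows all four parts seated. The objective stands upright at about (250,400), and its centre stays at x ≈ 0.472 m at every height. The spot anvil and the indenter are standing undisturbed.

```bash
python3 -c "
from rig import job
print(job.job_done())"
```

```text
the job is handed in; nothing more can be done
None
```

All four parts are back in the tray, each in the pocket cut for it, and the job is handed in at about 34 s of the 120 s allowed. I placed them in the order you listed. Each was lowered until the wrist force showed it resting on the pocket floor, about 2–6 N upward, before I opened the gripper.

- **Heights:** The measured tops match what a seated part should read, to within about 1.5 mm.

| Part | Top above table, measured (mm) | Expected (mm) |
|---|---|---|
| Flat anvil disc | 39 | 38 |
| Vee anvil | 42.7 | 43 |
| Objective | 63–64 | 63 |
| Reference block | 33 | 33 |

- **Level and upright:** The two anvils and the block read level. The objective stands upright in the final side view.
- **Bystanders:** The spot anvil and the indenter look undisturbed, still standing in their pockets.
- **Disagreement:** The top and wrist cameras gave the block's starting position about 2.7 mm apart. I used the wrist reading because it reproduced the block's true size. The pocket edges seen just before lowering the block agreed with it.
- **Weak check:** Near the end the top camera's measured extents for the block were inflated by the insert around it. Its seating therefore rests on the height, the levelness and the pictures.

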